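# Free the locked analyser tray with the pin and put the vials on ice

## Robot

A 6-joint arm with a two-finger parallel gripper is mounted at the origin on a cart in front of the work surface, level with it; the furniture and walls round the work are solid. World frame = base frame: x ahead of the robot, y to its left, z up, the work surface at z = 0. Lengths are in m, angles in degrees, forces in N, time in s.
With the tool pointing down it reaches from about 0.25 to 0.775 m from the base axis. Payload 8.9 kg.
Tool frame: the origin (TCP) lies at the very end of the fingers, on their centre line; the grasp point (between the pads) lies 19 mm behind it; z points along the fingers, y is the line along which they close (so a half turn about z gives the same grasp; the last joint's range is limited). The gripper opens to 85 mm and grips with 20 to 120 N. Pads are 22 mm wide; open, the fingers measure 114 mm over their backs; the gripper's body (76 mm by 85 mm) begins 54 mm behind the grasp point. The pads swing forward as they close: fully open they stand 13 mm farther back than shut.
Start: joints at [65.816, 16.656, -8.789, 64.555, 0, 82.019], TCP at [0.146, 0.504, 0.231] pointing down, gripper open.
Joint ranges: [-144.48, 144.48], [-52.06, 99.96], [-74.48, 78.29], [-112.23, 115.85], [-86.99, 84.42], [-180, 180]. Speed limits (degrees/s): [127.2, 127.2, 159.86, 180, 180, 180].

## Interface

Orientations are given as [roll, pitch, yaw] about the fixed x, y, z axes, in that order (R = Rz(yaw) Ry(pitch) Rx(roll)).
In Python, from plant import observe, eyes, close_job gives the robot as it stands.
- The arm moves only by the tool step_arm, never from a script. Its argument "deltas" is a list of rows, each a list of 3 entries, a list of its own where there are three numbers: the shift along the tool's x, y, z in m, then the turn, a rotation vector about the tool's x, y, z in rad, then the closure, from -1 (fully open) to 1 (shut). A call has 1 to 8 rows; each row is the pose to reach, as a shift and turn from the pose commanded when the call began, along the tool's axes at that moment; what a row does not reach only later rows make up. A row lasts 1/10 s, in which the tool goes at most 50 mm and 8.59 degrees, less where a joint would pass 70% of its speed; a pose out of reach is approached as far as the arm can. A call with a gripper value outside its range is refused whole. The fingers move at their own pace and stop on an object; the grip force is fixed at half the most. Time passes only in rows, so rows that repeat a pose let the fingers close. It gives the time, the measured TCP pose, the force, the opening and the grip force at its end, in the units of the state.
- observe(): the state, without advancing time (a new reading comes with each control period).
- eyes.get_image(name): name is "side" or "top"; returns the picture (400x640x3 uint8, blue, green, red); there is no depth.
- eyes.get_calibration(name): a dict with "fx", "fy", "cx", "cy" (pixels), "R" (3x3) and "t" (3): a world point X has camera coordinates R X + t. Camera axes: x right, y down, z forward; pixel columns grow to the right and rows downward; lengths in m; the calibration is good to about 2 mm. A picture is of the moment at which its call begins. get_calibration takes no time and is no camera call.
- close_job(): hands the job in; it is judged then, once.
Trained networks look in the newest picture that a camera, given by its name, has taken for a name from the list of things; names that differ only in an ending like _2 or _b are one class to them, and where a whole thing is asked for, a point or a joint stands for the part that bears it (a point fixed in the world has none). Each returns a list of dicts, best first, with "score" (0 to 1); they miss things now and then, are a little off and sometimes report something else, mostly with a low value. They report only what shows in the picture. A call takes as long as a camera call.
- eyes.outline_of(target, camera): "region" (400x640 bool, what is visible of it) and "centre" ([column, row] in pixels, amid what is visible of it).
The state is a dict: "time": time; "qpos": joint angles; "qvel": joint speeds; "joint_efforts": joint torques, N m; "eef_pos": TCP position; "tcp_rot": TCP orientation; "wrist_force": force on the tool from outside, world axes, zero at the start; "torque": the same for the moment, N m; "grip_width": finger opening in m; "finger_force": force on a finger pad.
Only numpy, scipy, OpenCV 4.12 (cv2) and the standard library are available. Lean on these libraries where they do the work, as an engineer would, in place of code of your own. Each camera call takes 0.05 s, during which the arm holds its last target. There are 200 camera calls.

## Task

The power is off and the vial analyser has locked its sample tray in: put the pin tool into the round port at its end, hold the release button behind it in and so push the tray at least a couple of centimetres out. Then draw the tray right out to its stop, squeeze the two side buttons of the clear keeper together, lift it off and put every vial into the foam ice box. Then clip the keeper back on the tray and push the tray fully home so that it latches, leaving the pin tool lying on its mat and all the reagent bottles standing.

Things in the scene. Friction and masses are not known exactly. Their poses are not given: they have to be found in the camera images.
- analyser: vial analyser, a white bench box 112 x 200 x 82 mm (x, y, z) fixed to the bench; origin under its middle, z up; its dark screen faces its -x side, its sample tray comes out of its -y end, the round release port is in its +y end. Inside the end wall the tray carries its release button in line with the port.
- port (a point): centre of the mouth of the round release port, 14 mm wide, on the outer face of the analyser's +y end, 42 mm above the bench; the port runs level along the analyser's y axis
- release (a joint): release button of the tray, 12 mm wide, in line with the port; 0 sprung out, 0.006 (its stop) fully pressed towards the analyser's -y; spring 2 N to start, 4 N at the stop. Beyond 0.0045 it draws the tray's pawl clear of the fixed catch; pressed to its stop it pushes the tray itself, so the pin holds it in by following the tray
- release_face (a point): middle of the outer face of the release button, 10 mm inside the mouth of the port while the tray is home; moves with the tray
- tray (a joint): sample tray; 0 is home (latched, with 2 mm of play), grows as it slides out along the analyser's -y, stop at 0.165; stiff, it drags with about 7 N and stays where it is left. The pawl is past the catch when it is about 12 mm out, and snaps back behind the catch by itself when the tray is pushed home (under 15 N)
- tray_knob (a point): middle of the black pull knob on the tray's front panel, 62 mm above the bench; the knob is 16 mm wide (analyser x), 18 mm (y), 32 mm tall, its top free, its near side 12 mm out from the panel; moves with the tray
- tray_seat (a point): middle of the row of four vial pockets on the tray's upper face, 20 mm above the bench, axes as the analyser's; moves with the tray. Pockets at y = -48, -16, 16, 48 mm, walls 8 mm high. The clipped keeper's origin lies here; Sloping guides 6 mm high lead its feet in from 4 mm off. At x = +-26 to 32 mm, y within 17 mm, two steel catch bars stand 13 mm high
- keeper: clear bridge-shaped keeper clipped over the vials, 36 x 150 x 45 mm: two end feet 41 mm high 5 mm thick at y = +-71 mm, 4 mm top plate; origin between the feet at their underside, x, y along the tray's, z up. Held squeezed by its buttons it lifts straight off; put back squeezed, it is clipped once they are let out. Stands by itself on its feet
- keeper_near (a joint): black sprung button at the middle of the keeper's -x side; 0 out, 0.007 fully squeezed, 2 N to start, 7 N at the stop; a tooth at its foot locks under the tray's catch bar and is free beyond 0.0045. Pads of both buttons: 24 mm along y, 20 to 44 mm above the keeper's origin, 63 mm over both when out, 49 mm squeezed
- keeper_far (a joint): the opposing button on the keeper's +x side; the same
- pin_tool: pin tool: flat-sided black handle 16 mm wide (its x), 80 mm long (y), 18 mm high, and a 6 mm steel pin 75 mm long out of its -y end; origin in the middle of the handle, on the pin's axis; about 0.06 kg, nearly balanced there; starts lying on the mat, pin about towards -y
- pin_tip (a point): point of the pin, 115 mm along -y from the pin tool's origin
- tool_mat: thin dark rubber mat, 110 x 220 x 3 mm (x, y, z), fixed on the bench; origin under its middle
- ice_box: white foam ice box, open on top, 170 x 187 x 152 mm (x, y, z), walls about 19 mm, fixed; origin under its middle; filled with ice to 85 mm above its underside, free inside 130 x 146 mm; vials may stand or lie on the ice
- vial_0: sample vial, small white bottle with a white cap: 24 mm in diameter up to 32 mm, then the 18 mm cap up to 39 mm; origin at the centre of its underside, z towards the cap; 0.03 kg; it starts upright in a pocket of the tray under the keeper, or is absent
- vial_1: sample vial, small white bottle with a white cap: 24 mm in diameter up to 32 mm, then the 18 mm cap up to 39 mm; origin at the centre of its underside, z towards the cap; 0.03 kg; it starts upright in a pocket of the tray under the keeper, or is absent
- vial_2: sample vial, small white bottle with a white cap: 24 mm in diameter up to 32 mm, then the 18 mm cap up to 39 mm; origin at the centre of its underside, z towards the cap; 0.03 kg; it starts upright in a pocket of the tray under the keeper, or is absent
- vial_3: sample vial, small white bottle with a white cap: 24 mm in diameter up to 32 mm, then the 18 mm cap up to 39 mm; origin at the centre of its underside, z towards the cap; 0.03 kg; it starts upright in a pocket of the tray under the keeper, or is absent
- reagent_white: white-capped reagent bottle, 42 mm in diameter, 68 mm tall, loose; origin at the centre of its underside; must stay standing
- reagent_red: red-capped reagent bottle, 42 mm in diameter, 68 mm tall, loose; origin at the centre of its underside; must stay standing
- reagent_blue: blue-capped reagent bottle, 42 mm in diameter, 68 mm tall, loose; origin at the centre of its underside; must stay standing
- dishes: stack of small petri dishes, 62 mm in diameter, 62 mm tall, a bystander; origin at the centre of its underside

How it is judged (in metres and radians):
On the way, in this order (a step that is already met when the one before it is completed fails the run):
1. the pin tool holds the release button in (over 4.5 mm) while the tray is pushed out past 20 mm (value of joint release above 0.0045 m and contact force between pin_tool and analyser above 0.5 N and value of joint tray above 0.02 m), for 0.05 s.
2. the tray is drawn out to its stop (over 155 mm) (value of joint tray above 0.155 m), for 0.2 s.
3. both side buttons are squeezed (over 3.5 mm) and the keeper is lifted more than 15 mm off the tray (value of joint each of keeper_near, keeper_far above 0.0035 m and z of keeper in the frame of tray_seat above 0.015 m), for 0.1 s.
4. every vial lies in the ice box (x of vial_0 in the frame of ice_box between -0.068 and 0.068 m and y of vial_0 in the frame of ice_box between -0.076 and 0.076 m and z of vial_0 in the frame of ice_box between 0.07 and 0.14 m and x of vial_1 in the frame of ice_box between -0.068 and 0.068 m and y of vial_1 in the frame of ice_box between -0.076 and 0.076 m and z of vial_1 in the frame of ice_box between 0.07 and 0.14 m and x of vial_2 in the frame of ice_box between -0.068 and 0.068 m and y of vial_2 in the frame of ice_box between -0.076 and 0.076 m and z of vial_2 in the frame of ice_box between 0.07 and 0.14 m and x of vial_3 in the frame of ice_box between -0.068 and 0.068 m and y of vial_3 in the frame of ice_box between -0.076 and 0.076 m and z of vial_3 in the frame of ice_box between 0.07 and 0.14 m), for 0.2 s.
5. the keeper is clipped on the tray again, its buttons sprung out (horizontal distance between keeper and tray_seat below 0.005 m and z of keeper in the frame of tray_seat below 0.003 m and angle between keeper's own z axis and vertical below 0.06 rad and angle between the y axis of keeper and the y axis of tray_seat, either way round below 0.06 rad and value of joint each of keeper_near, keeper_far below 0.002 m), for 0.2 s.
6. the tray is home and latched, the release button sprung out (value of joint tray below 0.004 m and value of joint release below 0.0015 m), for 0.2 s.
At the end, for the whole second after the job is handed in: every vial in the foam box on the ice; keeper clipped on the tray (within 5 mm of its seat, 3 mm in height, 0.06 rad, both buttons out); tray within 4 mm of home, release button out; pin tool lying with the middle of its handle over the mat; all at rest (all of step 4 and all of step 5 and all of step 6 and x of pin_tool in the frame of tool_mat between -0.055 and 0.055 m and y of pin_tool in the frame of tool_mat between -0.11 and 0.11 m and z of pin_tool in the frame of tool_mat between 0 and 0.02 m and linear speed of each of vial_0, vial_1, vial_2, vial_3, keeper, pin_tool below 0.02 m/s); the robot touches nothing.
It fails at once if the white-capped reagent bottle is knocked over (angle between reagent_white's own z axis and vertical above 0.6 rad).
It fails at once if the red-capped reagent bottle is knocked over (angle between reagent_red's own z axis and vertical above 0.6 rad).
It fails at once if the blue-capped reagent bottle is knocked over (angle between reagent_blue's own z axis and vertical above 0.6 rad).
Of vial_0, vial_1, vial_2, vial_3 only 2 to 4 are there at a start; the rules pass over those that are not, and their reading is None.
At some moment in a run one of pin_tool may be knocked a few centimetres aside while the robot is not near it.
Once in a run the grip may slacken for a moment while it holds something.
It also fails if it takes over 210 s, if anything falls off the work surface, if the arm or the gripper's body presses on something with over 40 N, if the wrist force passes 120 N, or if a joint passes its speed limit or range.

## Working session

There is one attempt and no reset: what is moved stays moved. The work goes in short steps, Python scripts to look and compute and a tool call to move; the robot and the scene stay as the last step left them, time stands still between calls to the robot, and variables do not carry over. Pictures are saved under pics/ and viewed, at most 14 in all, crops included, and the job is handed in when it is done.

Besides the shell and the picture viewer there is one more tool, called after "Emit:" as name([rows], argument=value, ...), one row to a line, values as JSON. step_arm: Moves the arm, as the interface text tells. Its arguments: {"type":"object","properties":{"deltas":{"type":"array","items":{"type":"array"}}},"required":["deltas"]}

```bash
mkdir -p pics; ls; python3 - <<'E'
from plant import observe, eyes
import cv2
print(observe())
for n in("side","top"):
    cv2.imwrite(f"pics/{n}0.png",eyes.get_image(n)); print(eyes.get_calibration(n))
E
```

```text
pics
{'time': 0.0, 'qpos': array([ 6.58136186e+01,  1.66885589e+01, -8.83077271e+00,  6.45560877e+01,
        3.76892734e-04,  8.20198381e+01]), 'qvel': array([-0.01681317,  0.04668484, -0.01532412,  0.01864577,  0.01843487,
        0.00172737]), 'joint_efforts': array([ 6.78964034e-05, -5.37147152e+01,  3.31374407e+01,  1.61242252e-02,
       -2.25485583e-04, -4.68911139e-06]), 'eef_pos': array([0.14632514, 0.50373287, 0.2307376 ]), 'tcp_rot': array([-1.79925363e+02, -1.08437199e-02,  1.63793773e+02]), 'wrist_force': array([-0.08775154,  0.34596895,  0.11574087]), 'torque': array([ 0.00252965,  0.02064438, -0.0518006 ]), 'finger_force': 0.0, 'grip_width': 0.0854443544077826}
{'fx': 425.0986443824234, 'fy': 425.0986443824234, 'cx': 314.34041251581806, 'cy': 202.45192526202902, 'R': array([[-0.97145324, -0.23641376,  0.01967586],
       [-0.13574549,  0.48593836, -0.86338698],
       [ 0.19455531, -0.84141098, -0.5041585 ]]), 't': array([0.57865584, 0.13088898, 1.07160986])}
{'fx': 416.78690637902605, 'fy': 416.78690637902605, 'cx': 320.2490270251846, 'cy': 203.0177413182226, 'R': array([[ 0.0143249 , -0.99984702,  0.0100368 ],
       [-0.9889733 , -0.0156474 , -0.14726496],
       [ 0.14739948, -0.00781657, -0.98904615]]), 't': array([-0.0393046 ,  0.60006075,  1.28865771])}
```

View pics/side0.png

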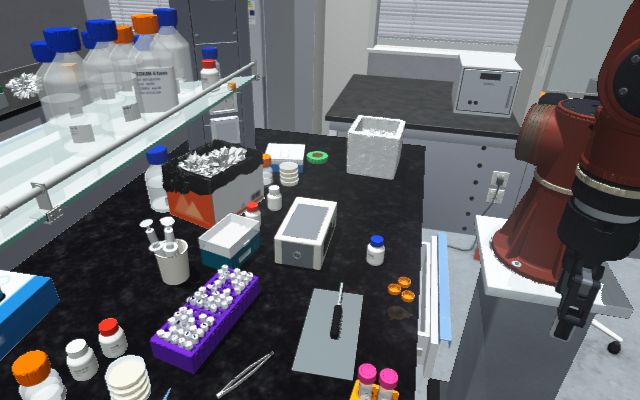

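View pics/top0.png

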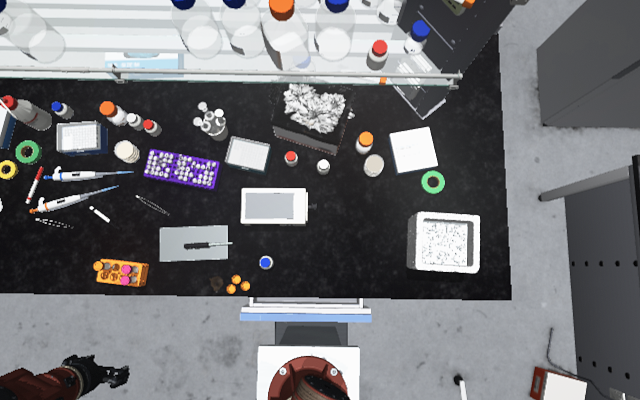

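Side view: the analyser is at about (306,232) with its port end facing the camera, the mat and pin tool at (330,325), and blue reagent at (375,250). Top view: analyser at (274,206) with the knob at (312,206), pin tool at (207,244), ice box at (444,243), red reagent at (291,158), white at (323,167), blue at (266,263).

```bash
cat > h.py <<'E'
import numpy as np, cv2
from plant import observe, eyes
from scipy.optimize import minimize
from scipy.spatial.transform import Rotation as Ro
CAL={n:eyes.get_calibration(n) for n in("side","top")}
def proj(n,X):
    c=CAL[n]; p=np.asarray(X)@c["R"].T+c["t"]
    return np.c_[c["fx"]*p[:,0]/p[:,2]+c["cx"],c["fy"]*p[:,1]/p[:,2]+c["cy"]]
def onz(n,uv,z):
    c=CAL[n]; d=c["R"].T@np.array([(uv[0]-c["cx"])/c["fx"],(uv[1]-c["cy"])/c["fy"],1]); o=-c["R"].T@c["t"]
    return o+d*(z-o[2])/d[2]
def tri(a,b):  # {cam:uv} two views
    A=[];B=[]
    for n,uv in(("side",a),("top",b)):
        c=CAL[n]
        for i,(f,cc) in enumerate((("fx","cx"),("fy","cy"))):
            k=(uv[i]-c[cc])/c[f]; A.append(c["R"][i]-k*c["R"][2]); B.append(k*c["t"][2]-c["t"][i])
    s=np.linalg.lstsq(np.array(A),np.array(B),rcond=None); return s[0],s[1]
def box(lx,ly,z0,z1,cx=0,cy=0):
    return np.array([[cx+sx*lx/2,cy+sy*ly/2,z] for sx in(-1,1) for sy in(-1,1) for z in(z0,z1)])
def cyl(r,h):
    t=np.linspace(0,6.28,24); return np.r_[np.c_[r*np.cos(t),r*np.sin(t),0*t],np.c_[r*np.cos(t),r*np.sin(t),0*t+h]]
def get(name,cam,k=0):
    r=eyes.outline_of(name,cam); return r[k] if r else None
def fit(regs,pts,p0,z=0):
    """regs {cam:region}; pose x,y,yaw(rad) of convex pts maximising IoU, 4x supersampled"""
    S=4; M={n:cv2.resize(r.astype(np.uint8),None,fx=S,fy=S,interpolation=cv2.INTER_NEAREST)>0 for n,r in regs.items()}
    def f(p):
        c,s=np.cos(p[2]),np.sin(p[2]); X=pts@np.array([[c,s,0],[-s,c,0],[0,0,1]])+[p[0],p[1],z]; t=0
        for n,m in M.items():
            h=cv2.convexHull(((proj(n,X)+.5)*S).astype(np.float32)); im=np.zeros(m.shape,np.uint8)
            cv2.fillConvexPoly(im,np.round(h).astype(np.int32),1); im=im>0
            t-=(m&im).sum()/(m|im).sum()
        return t/len(M)
    best=None
    for y0 in(p0[2],p0[2]+.15,p0[2]-.15):
        q=np.array([p0[0],p0[1],y0])
        r=minimize(f,q,method="Nelder-Mead",options=dict(initial_simplex=q+np.array([[0,0,0],[.02,0,0],[0,.02,0],[0,0,.12]]),xatol=1e-4,fatol=1e-4))
        if best is None or r.fun<best.fun: best=r
    return np.round(best.x,4),np.round(np.degrees(best.x[2]),2),round(-best.fun,3)
E
python3 - <<'E'
from h import *
G={}
for n in("analyser","pin_tool","tool_mat","ice_box","reagent_blue","reagent_red","reagent_white","dishes","tray_knob"):
    for c in("side","top"):
        g=get(n,c)
        if g is None: print(n,c,None); continue
        G[n,c]=g; print(n,c,round(g["score"],2),np.round(g["centre"]),g["region"].sum(),np.round(onz(c,g["centre"],0.03),3))
import pickle; pickle.dump(G,open("G.pkl","wb"))
E
```

```text
analyser side 0.92 [311. 232.] 3562 [0.581 0.104 0.03 ]
analyser top 0.66 [275. 210.] 2515 [0.579 0.115 0.03 ]
pin_tool side 0.72 [335. 320.] 368 [0.463 0.383 0.03 ]
pin_tool top 0.46 [199. 244.] 181 [0.464 0.354 0.03 ]
tool_mat side 0.68 [330. 337.] 4555 [0.463 0.426 0.03 ]
tool_mat top 0.82 [189. 242.] 2216 [0.47  0.384 0.03 ]
ice_box side 0.92 [375. 147.] 3127 [ 0.489 -0.504  0.03 ]
ice_box top 0.89 [442. 242.] 4226 [ 0.483 -0.423  0.03 ]
reagent_blue side 0.77 [375. 253.] 435 [0.412 0.148 0.03 ]
reagent_blue top 0.63 [267. 263.] 147 [0.409 0.136 0.03 ]
reagent_red side 0.71 [256. 211.] 293 [0.752 0.044 0.03 ]
reagent_red top 0.74 [289. 158.] 164 [0.75  0.076 0.03 ]
reagent_white side 0.52 [275. 199.] 359 [ 0.72  -0.034  0.03 ]
reagent_white top 0.52 [324. 168.] 158 [ 0.719 -0.042  0.03 ]
dishes side 0.65 [288. 173.] 447 [ 0.736 -0.209  0.03 ]
dishes top 0.69 [371. 168.] 345 [ 0.721 -0.196  0.03 ]
tray_knob side 0.53 [318. 198.] 26 [ 0.602 -0.073  0.03 ]
tray_knob top 0.56 [312. 206.] 72 [ 0.593 -0.002  0.03 ]
```

```bash
python3 - <<'E'
from h import *
import pickle; G=pickle.load(open("G.pkl","rb"))
R=lambda n:{c:G[n,c]["region"] for c in("side","top")}
def hull(r):
    m=np.zeros(r.shape,np.uint8); p=np.argwhere(r)[:,::-1].astype(np.int32); cv2.fillConvexPoly(m,cv2.convexHull(p),1); return m>0
for c in (["side"],["top"],["side","top"]):
    s=lambda n:{k:R(n)[k] for k in c}
    print(c)
    print("ana",fit(s("analyser"),box(.112,.2,0,.082),[.58,.11,0]))
    print("mat",fit({k:hull(v) for k,v in s("tool_mat").items()},box(.11,.22,0,.003),[.465,.385,0]))
    print("ice",fit(s("ice_box"),box(.17,.187,0,.152),[.48,-.42,0]))
    print("blue",fit(s("reagent_blue"),cyl(.021,.068),[.41,.14,0]))
    print("pin",fit(s("pin_tool"),np.r_[box(.016,.08,.003,.021),box(.001,.001,.012,.012,0,-.115)],[.46,.36,0]))
for n in("side","top"):
    p=np.argwhere(G["pin_tool",n]["region"]); print(n,p.min(0),p.max(0))
im=[cv2.imread("pics/side0.png")[190:400,220:420],cv2.imread("pics/top0.png")[180:280,140:340]]
cv2.imwrite("pics/c1.png",cv2.resize(im[0],None,fx=2.8,fy=2.8,interpolation=cv2.INTER_CUBIC)); cv2.imwrite("pics/c2.png",cv2.resize(im[1],None,fx=4,fy=4,interpolation=cv2.INTER_CUBIC))
E
```

```text
['side']
ana (array([0.5878, 0.1074, 0.0042]), np.float64(0.24), np.float64(0.951))
mat (array([0.47  , 0.3797, 0.0603]), np.float64(3.45), np.float64(0.98))
ice (array([ 0.4789, -0.4071, -0.0044]), np.float64(-0.25), np.float64(0.944))
blue (array([0.4129, 0.1324, 0.0592]), np.float64(3.39), np.float64(0.761))
pin (array([0.4636, 0.3629, 0.075 ]), np.float64(4.29), np.float64(0.826))
['top']
ana (array([ 0.5843,  0.1145, -0.    ]), np.float64(-0.0), np.float64(0.941))
mat (array([0.4686, 0.38  , 0.0534]), np.float64(3.06), np.float64(0.957))
ice (array([ 0.475 , -0.4021, -0.0503]), np.float64(-2.88), np.float64(0.949))
blue (array([ 0.4103,  0.1344, -0.1279]), np.float64(-7.33), np.float64(0.824))
pin (array([0.4611, 0.3615, 0.0882]), np.float64(5.05), np.float64(0.726))
['side', 'top']
ana (array([0.5867, 0.1124, 0.017 ]), np.float64(0.97), np.float64(0.937))
mat (array([0.47  , 0.3798, 0.0599]), np.float64(3.43), np.float64(0.967))
ice (array([ 0.4767, -0.4071, -0.0204]), np.float64(-1.17), np.float64(0.937))
blue (array([0.4118, 0.1352, 0.0049]), np.float64(0.28), np.float64(0.781))
pin (array([0.4632, 0.362 , 0.0761]), np.float64(4.36), np.float64(0.749))
side [283 330] [338 342]
top [242 185] [249 230]
```

View pics/c1.png

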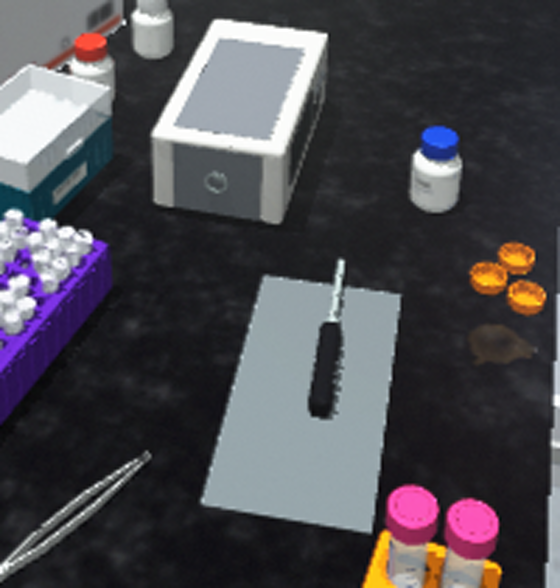

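View pics/c2.png

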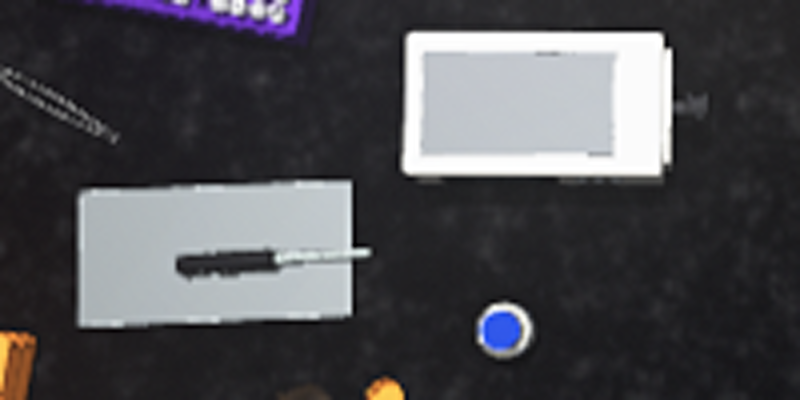

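Crops: port ring at side pixel (297.1,255.0); the tool's pin tip is near side (341,283) / top (232,243); the analyser top-face corners and knob are readable too.

```bash
python3 - <<'E'
from h import *
t=lambda u,v:(140+u/4-.4,180+v/4-.4); s=lambda u,v:(220+u/2.8-.3,190+v/2.8-.3)
print("port",onz("side",s(216,182),.042))
for q in((404,31),(402,176),(665,31),(664,177)): print("top",np.round(onz("top",t(*q),.082),4))
for q in((153,135),(282,156),(327,33),(215,20)): print("side",np.round(onz("side",s(*q),.082),4))
print("knob top",onz("top",t(693,103),.078))
for q in((216,182),): pass
print("tip",onz("top",t(371,253),.012),onz("side",s(341,260),.012)); print("handle end",onz("top",t(177,264),.012),onz("side",s(320,412),.012), "hfront",onz("top",t(275,259),.012),onz("side",s(331,323),.02))
E
```

```text
port [0.58528087 0.21705949 0.042     ]
top [0.6405 0.2192 0.082 ]
top [0.527  0.2159 0.082 ]
top [0.6438 0.0157 0.082 ]
top [0.5293 0.0143 0.082 ]
side [0.6374 0.2207 0.082 ]
side [0.5295 0.2212 0.082 ]
side [0.5326 0.0199 0.082 ]
side [0.6404 0.0244 0.082 ]
knob top [ 0.58790248 -0.0070544   0.078     ]
tip [0.47108785 0.25110362 0.012     ] [0.472621   0.25096959 0.012     ]
handle end [0.45995629 0.40646079 0.012     ] [0.4580415  0.40786117 0.012     ] hfront [0.46512708 0.32803995 0.012     ] [0.46574827 0.33045367 0.02      ]
```

```bash
cat >> h.py <<'E'
def plan(pos,yaw,roll=180,pitch=0):
    o=observe(); R0=Ro.from_euler("xyz",o["tcp_rot"],degrees=True); R1=Ro.from_euler("xyz",[roll,pitch,yaw],degrees=True)
    print("shift",np.round(R0.inv().apply(np.array(pos)-o["eef_pos"]),4),"turn",np.round((R0.inv()*R1).as_rotvec(),4),"t",round(o["time"],2),"F",np.round(o["wrist_force"],1),"grip",np.round(o["grip_width"],4))
E
python3 -c "
from h import *
plan([.463,.364,.10],94.7)"
```

```text
shift [-0.343  -0.0463  0.1313] turn [0.    0.    1.206] t 1.0 F [-1.2 -0.2 -0.8] grip 0.0855
```

Emit:
step_arm([
  [[-0.05, -0.007, 0.0], [0, 0, 0.15], 0],
  [[-0.1, -0.014, 0.0], [0, 0, 0.3], 0],
  [[-0.15, -0.02, 0.02], [0, 0, 0.45], 0],
  [[-0.2, -0.027, 0.04], [0, 0, 0.6], 0],
  [[-0.25, -0.034, 0.07], [0, 0, 0.75], 0],
  [[-0.29, -0.039, 0.1], [0, 0, 0.9], 0],
  [[-0.33, -0.0445, 0.125], [0, 0, 1.05], 0],
  [[-0.343, -0.0463, 0.131], [0, 0, 1.2], 0],
])

```text
time: 1.8
eef_pos: [0.4647, 0.362, 0.098]
tcp_rot: [-179.9, 0.1, 94.6]
wrist_force: [-0.6, 0.9, 0.8]
grip_width: 0.0431
finger_force: 0.0
```

```bash
python3 - <<'E'
from h import *
cv2.imwrite("pics/t2.png",eyes.get_image("top")); cv2.imwrite("pics/s2.png",eyes.get_image("side"))
for c in("side","top"):
    g=get("pin_tool",c)
    if g: p=np.argwhere(g["region"]); print(c,g["score"],g["centre"],p.min(0),p.max(0))
print(observe()["eef_pos"],observe()["tcp_rot"],observe()["qpos"])
plan([.463,.364,.006],94.7)
E
```

```text
side 0.58 [337.3, 318.8] [283 330] [338 343]
top 0.72 [203.0, 243.9] [243 188] [248 232]
[0.4628154  0.36362348 0.09996969] [-1.79936077e+02  1.45529636e-02  9.50970146e+01] [ 3.10328188e+01  2.92544234e+01 -1.02904529e+01  5.05189737e+01
  1.48703905e-02  1.15935804e+02]
shift [0.0004 0.0003 0.094 ] turn [-0.0011  0.0003  0.0069] t 2.0 F [0.4 0.9 0.4] grip 0.0425
```

Emit:
step_arm([
  [[0, 0, 0.03], [0, 0, 0], 0],
  [[0, 0, 0.06], [0, 0, 0], 0],
  [[0, 0, 0.08], [0, 0, 0], 0],
  [[0, 0, 0.094], [0, 0, 0], 0],
  [[0, 0, 0.094], [0, 0, 0], 1],
  [[0, 0, 0.094], [0, 0, 0], 1],
  [[0, 0, 0.094], [0, 0, 0], 1],
  [[0, 0, 0.094], [0, 0, 0], 1],
])

```text
time: 2.8
eef_pos: [0.4636, 0.3645, 0.0074]
tcp_rot: [179.9, -0.0, 95.1]
wrist_force: [0.3, 0.7, -0.7]
grip_width: 0.014
finger_force: 60.9
```

```bash
python3 -c "
from h import *
plan([.5815,.375,.06],90.9)"
```

```text
shift [ 1.000e-04  1.185e-01 -5.240e-02] turn [ 0.0015 -0.0008  0.0726] t 2.8 F [ 0.3  0.7 -0.7] grip 0.014
```

Emit:
step_arm([
  [[0, 0, -0.02], [0, 0, 0], 1],
  [[0, 0.01, -0.04], [0, 0, 0], 1],
  [[0, 0.04, -0.052], [0, 0, 0.03], 1],
  [[0, 0.07, -0.052], [0, 0, 0.05], 1],
  [[0, 0.1, -0.052], [0, 0, 0.07], 1],
  [[0, 0.118, -0.052], [0, 0, 0.0726], 1],
  [[0, 0.1185, -0.052], [0, 0, 0.0726], 1],
  [[0, 0.1185, -0.052], [0, 0, 0.0726], 1],
])

```text
time: 3.6
eef_pos: [0.5808, 0.3742, 0.0583]
tcp_rot: [-180.0, -0.0, 90.9]
wrist_force: [-0.0, 0.3, 0.1]
grip_width: 0.0145
finger_force: 60.9
```

```bash
python3 - <<'E'
from h import *
s=eyes.get_image("side");t=eyes.get_image("top")
a=cv2.resize(s[200:320,240:390],None,fx=5,fy=5,interpolation=cv2.INTER_CUBIC);b=cv2.resize(t[180:240,180:330],None,fx=5,fy=5,interpolation=cv2.INTER_CUBIC)
cv2.imwrite("pics/ab3.png",np.r_[a[:300],b] if 0 else cv2.resize(np.r_[a,b],(600,720))[:600] if 0 else np.r_[a[:,:],b][ :,:][:600] if 0 else np.r_[cv2.resize(s[220:300,250:390],None,fx=4,fy=4,interpolation=cv2.INTER_CUBIC),cv2.resize(t[180:240,180:320],None,fx=4,fy=4,interpolation=cv2.INTER_CUBIC)])
for c in("side","top"):
    g=get("pin_tool",c)
    if g: p=np.argwhere(g["region"]); print(c,g["score"],g["centre"],p.min(0),p.max(0))
o=observe();print(o["eef_pos"],o["tcp_rot"],o["grip_width"])
print(proj("side",[[.5832,.260,.066],[.5835,.218,.042]]),proj("top",[[.5832,.260,.066]]))
E
```

```text
side 0.59 [272.5, 302.5] [284 267] [310 279]
top 0.54 [205.0, 207.9] [204 191] [209 227]
[0.5800706  0.3745016  0.05852771] [-1.79976811e+02  6.61942026e-03  9.09201161e+01] 0.013931249523395613
[[292.44170416 257.61831075]
 [297.47619065 255.06357669]] [[227.71439043 206.04764033]]
```

View pics/ab3.png

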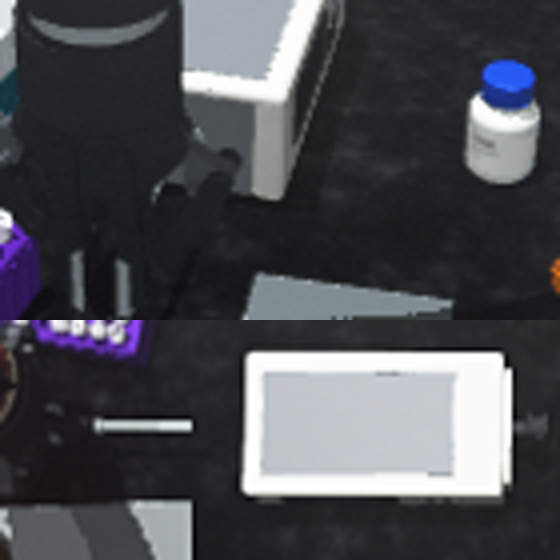

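Side view is blocked by the wrist; the top view shows the pin tip at (227.9,205.9), where it should be. Lowering to port height and entering.

Emit:
step_arm([
  [[0, 0.001, 0.01], [0, 0, 0], 1],
  [[0, 0.001, 0.0215], [0, 0, 0], 1],
  [[-0.01, 0.001, 0.0215], [0, 0, 0], 1],
  [[-0.02, 0.001, 0.0215], [0, 0, 0], 1],
  [[-0.03, 0.001, 0.0215], [0, 0, 0], 1],
  [[-0.037, 0.001, 0.0215], [0, 0, 0], 1],
  [[-0.043, 0.001, 0.0215], [0, 0, 0], 1],
  [[-0.048, 0.001, 0.0215], [0, 0, 0], 1],
])

```text
time: 4.6
eef_pos: [0.583, 0.3258, 0.0371]
tcp_rot: [180.0, -0.0, 90.9]
wrist_force: [-0.6, -0.1, -0.4]
grip_width: 0.0141
finger_force: 60.9
```

Emit:
step_arm([
  [[-0.005, 0, 0], [0, 0, 0], 1],
  [[-0.01, 0, 0], [0, 0, 0], 1],
  [[-0.015, 0, 0], [0, 0, 0], 1],
  [[-0.02, 0, 0], [0, 0, 0], 1],
  [[-0.025, 0, 0], [0, 0, 0], 1],
  [[-0.03, 0, 0], [0, 0, 0], 1],
])

```text
time: 5.2
eef_pos: [0.5832, 0.2978, 0.0371]
tcp_rot: [180.0, -0.2, 90.9]
wrist_force: [-1.3, 7.0, -0.4]
grip_width: 0.0144
finger_force: 61.0
```

Emit:
step_arm([
  [[-0.005, 0, 0], [0, 0, 0], 1],
  [[-0.01, 0, 0], [0, 0, 0], 1],
  [[-0.015, 0, 0], [0, 0, 0], 1],
  [[-0.018, 0, 0], [0, 0, 0], 1],
  [[-0.018, 0, 0], [0, 0, 0], 1],
])

```text
time: 5.7
eef_pos: [0.5835, 0.2792, 0.0371]
tcp_rot: [180.0, -0.1, 90.9]
wrist_force: [-0.8, 4.8, 0.1]
grip_width: 0.0144
finger_force: 61.0
```

```bash
python3 - <<'E'
from h import *
t=eyes.get_image("top"); cv2.imwrite("pics/t4.png",cv2.resize(t[170:250,180:360],None,fx=4,fy=4,interpolation=cv2.INTER_CUBIC))
g=get("tray_knob","top"); print(g and (g["score"],g["centre"],onz("top",g["centre"],.07)))
o=observe();print(o["eef_pos"],o["wrist_force"])
E
```

```text
(0.67, [274.9, 208.7], array([0.57659349, 0.11150826, 0.07      ]))
[0.58347142 0.27919349 0.03699641] [-0.12289643  4.7510583  -0.14880659]
```

View pics/t4.png

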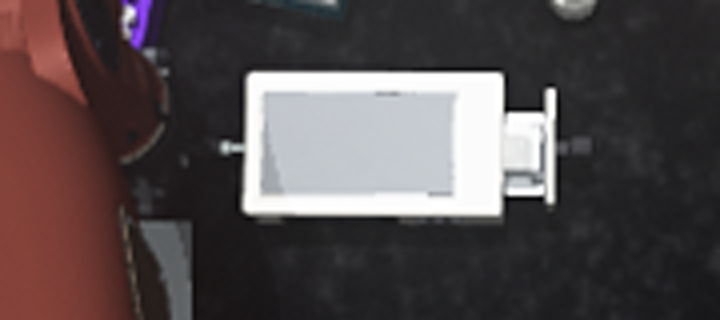

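The top view shows the tray front about 35 mm out (panel at column ~319). Withdrawing the pin and returning it to the mat.

Emit:
step_arm([
  [[0.015, 0, 0], [0, 0, 0], 1],
  [[0.04, 0, 0], [0, 0, 0], 1],
  [[0.07, 0, 0], [0, 0, 0], 1],
  [[0.09, -0.01, -0.01], [0, 0, 0], 1],
  [[0.09, -0.04, -0.012], [0, 0, 0], 1],
  [[0.09, -0.08, -0.012], [0, 0, 0], 1],
  [[0.09, -0.115, -0.012], [0, 0, 0], 1],
  [[0.09, -0.115, -0.012], [0, 0, 0], 1],
])

```text
time: 6.6
eef_pos: [0.4618, 0.3664, 0.0483]
tcp_rot: [-179.8, 0.1, 91.0]
wrist_force: [0.9, -0.3, -0.7]
grip_width: 0.0142
finger_force: 60.9
```

```bash
python3 -c "
from h import *
plan([.467,.37,.0065],92)
print(observe()['eef_pos'])"
```

```text
shift [0.0036 0.0055 0.0418] turn [-0.0043  0.0025 -0.0168] t 6.6 F [ 0.9 -0.3 -0.7] grip 0.0142
[0.46176594 0.36642605 0.04829154]
```

Emit:
step_arm([
  [[0, 0.003, 0.02], [0, 0, 0], 1],
  [[0, 0.005, 0.035], [0, 0, 0], 1],
  [[0, 0.005, 0.0415], [0, 0, 0], 1],
  [[0, 0.005, 0.0415], [0, 0, 0], 1],
  [[0, 0.005, 0.0415], [0, 0, 0], 0],
  [[0, 0.005, 0.0415], [0, 0, 0], 0],
  [[0, 0.005, 0.02], [0, 0, 0], 0],
  [[0, 0.005, -0.02], [0, 0, 0], 0],
])

```text
time: 7.4
eef_pos: [0.4703, 0.3654, 0.0667]
tcp_rot: [-179.7, 0.2, 90.9]
wrist_force: [0.3, -0.2, 0.1]
grip_width: 0.0426
finger_force: 0.0
```

```bash
python3 - <<'E'
from h import *
t=eyes.get_image("top"); cv2.imwrite("pics/t5.png",t)
for n in ("pin_tool","tray_knob","keeper"):
    g=get(n,"top"); print(n,g and (g["score"],np.round(g["centre"],1),onz("top",g["centre"],.03)))
o=observe();print(o["eef_pos"],o["wrist_force"],o["grip_width"])
E
```

```text
pin_tool None
tray_knob (0.69, array([318.3, 207.4]), array([ 0.58835915, -0.02428518,  0.03      ]))
keeper None
[0.47291509 0.3671213  0.06954816] [ 0.63193288 -0.68912754 -0.56226488] 0.04245666475748039
```

```bash
python3 - <<'E'
from h import *
print(onz("top",(324.6,206.4),.078),onz("top",(318.6,206.4),.07))
plan([.588,-.045,.15],90.9)
E
```

```text
[ 0.58517614 -0.0436972   0.078     ] [ 0.58600754 -0.02504415  0.07      ]
shift [-0.4138  0.1089 -0.0806] turn [ 0.0018 -0.0009 -0.0005] t 7.6 F [ 0.6 -0.7 -0.6] grip 0.0425
```

Emit:
step_arm([
  [[0, 0, -0.045], [0, 0, 0], 0],
  [[-0.03, 0.01, -0.08], [0, 0, 0], 0],
  [[-0.08, 0.03, -0.08], [0, 0, 0], 0],
  [[-0.125, 0.05, -0.08], [0, 0, 0], 0],
  [[-0.17, 0.07, -0.08], [0, 0, 0], 0],
  [[-0.215, 0.09, -0.08], [0, 0, 0], 0],
  [[-0.26, 0.108, -0.08], [0, 0, 0], 0],
  [[-0.31, 0.108, -0.08], [0, 0, 0], 0],
])

```text
time: 8.4
eef_pos: [0.5862, 0.0564, 0.1473]
tcp_rot: [-180.0, 0.0, 90.9]
wrist_force: [2.1, -0.2, -1.2]
grip_width: 0.0426
finger_force: 0.0
```

Emit:
step_arm([
  [[-0.045, 0, 0], [0, 0, 0], 0],
  [[-0.09, 0, 0], [0, 0, 0], 0],
  [[-0.104, 0, 0], [0, 0, 0], 0],
  [[-0.104, 0, 0], [0, 0, 0], 0],
])

```text
time: 8.8
eef_pos: [0.5859, -0.0475, 0.1476]
tcp_rot: [-179.9, -0.0, 90.7]
wrist_force: [0.7, 0.4, 0.3]
grip_width: 0.0426
finger_force: 0.0
```

```bash
python3 - <<'E'
from h import *
t=eyes.get_image("top"); cv2.imwrite("pics/t6.png",t)
for c in("top","side"):
    if c=="side": eyes.get_image(c)
    g=get("pin_tool",c); print(c,g and (g["score"],np.round(g["centre"],1),onz(c,g["centre"],.012)))
plan([.587,-.044,.05],90.9)
E
```

```text
top (0.49, array([197.1, 240.9]), array([0.47566783, 0.36481544, 0.012     ]))
side (0.57, array([330.7, 320.8]), array([0.4725161 , 0.36915425, 0.012     ]))
shift [-0.      0.0009  0.0983] turn [-0.0009 -0.0005  0.0012] t 9.0 F [ 0.4  0.5 -1. ] grip 0.0428
```

Emit:
step_arm([
  [[0, 0.001, 0.04], [0, 0, 0], 0],
  [[0, 0.001, 0.07], [0, 0, 0], 0],
  [[0, 0.001, 0.09], [0, 0, 0], 0],
  [[0, 0.001, 0.098], [0, 0, 0], 0],
  [[0, 0.001, 0.098], [0, 0, 0], 1],
  [[0, 0.001, 0.098], [0, 0, 0], 1],
  [[0, 0.001, 0.098], [0, 0, 0], 1],
  [[0, 0.001, 0.098], [0, 0, 0], 1],
])

```text
time: 9.8
eef_pos: [0.5861, -0.0449, 0.0516]
tcp_rot: [-179.9, -0.0, 90.9]
wrist_force: [-6.6, 1.1, 0.8]
grip_width: 0.0147
finger_force: 59.3
```

Emit:
step_arm([
  [[-0.015, -0.001, 0], [0, 0, 0], 1],
  [[-0.035, -0.001, 0], [0, 0, 0], 1],
  [[-0.055, -0.001, 0], [0, 0, 0], 1],
  [[-0.075, -0.001, 0], [0, 0, 0], 1],
  [[-0.095, -0.001, 0], [0, 0, 0], 1],
  [[-0.115, -0.001, 0], [0, 0, 0], 1],
  [[-0.122, -0.001, 0], [0, 0, 0], 1],
  [[-0.127, -0.001, 0], [0, 0, 0], 1],
])

```text
time: 10.6
eef_pos: [0.5873, -0.1715, 0.0516]
tcp_rot: [-179.9, -0.2, 90.9]
wrist_force: [-5.3, 7.4, 2.1]
grip_width: 0.0146
finger_force: 59.7
```

```bash
python3 -c "
from h import *
o=observe();print(o['eef_pos'],o['wrist_force'],o['grip_width'])"
```

```text
[ 0.58731399 -0.17153747  0.05160238] [-5.33643566  7.43903264  2.06379668] 0.01462729558211234
```

Dragging at 7 N; now on to the stop, gently.

Emit:
step_arm([
  [[-0.003, -0.001, 0], [0, 0, 0], 1],
  [[-0.006, -0.001, 0], [0, 0, 0], 1],
  [[-0.009, -0.001, 0], [0, 0, 0], 1],
  [[-0.009, -0.001, 0], [0, 0, 0], 1],
])

```text
time: 11.0
eef_pos: [0.5873, -0.1759, 0.0515]
tcp_rot: [180.0, -0.6, 91.1]
wrist_force: [-0.3, 24.1, 1.9]
grip_width: 0.0153
finger_force: 60.0
```

Emit:
step_arm([
  [[0.003, 0, 0], [0, 0, 0], 1],
  [[0.003, 0, 0], [0, 0, 0], 0],
  [[0.003, 0, 0], [0, 0, 0], 0],
  [[0.003, 0, -0.03], [0, 0, 0], 0],
  [[0.003, 0, -0.08], [0, 0, 0], -0.5],
  [[-0.03, -0.04, -0.12], [0, 0, 0], -1],
  [[-0.06, -0.08, -0.15], [0, 0, 0], -1],
  [[-0.08, -0.1, -0.18], [0, 0, 0], -1],
])

```text
time: 11.8
eef_pos: [0.4953, -0.2567, 0.2229]
tcp_rot: [180.0, 0.0, 90.9]
wrist_force: [1.1, -1.5, 0.1]
grip_width: 0.0852
finger_force: 0.0
```

```bash
python3 - <<'E'
from h import *
t=eyes.get_image("top"); s=eyes.get_image("side")
cv2.imwrite("pics/ab7.png",np.r_[cv2.resize(t[170:240,250:400],None,fx=4,fy=4,interpolation=cv2.INTER_CUBIC),cv2.resize(s[140:220,280:430],None,fx=4,fy=4,interpolation=cv2.INTER_CUBIC)])
for n in("keeper","keeper_near","keeper_far","vial_0","tray_knob"):
  for c in("top","side"):
    for g in eyes.outline_of(n,c)[:4]: print(n,c,round(g["score"],2),np.round(g["centre"],1),np.round(onz(c,g["centre"],.05),3),g["region"].sum())
print(observe()["eef_pos"])
E
```

```text
keeper top 0.64 [331. 206.] [ 0.591 -0.065  0.05 ] 600
keeper side 0.9 [322.  186.7] [ 0.6   -0.109  0.05 ] 353
keeper_near side 0.54 [252.3 210.3] [0.749 0.072 0.05 ] 211
keeper_near side 0.48 [328.7 194.8] [ 0.571 -0.066  0.05 ] 48
keeper_near side 0.29 [335.8 180.5] [ 0.568 -0.159  0.05 ] 399
keeper_far top 0.67 [344.2 213.9] [ 0.566 -0.107  0.05 ] 637
tray_knob top 0.61 [351.  213.9] [ 0.566 -0.128  0.05 ] 431
tray_knob side 0.75 [331.7 183.3] [ 0.577 -0.138  0.05 ] 411
tray_knob side 0.23 [377.1 145.5] [ 0.478 -0.47   0.05 ] 3112
[ 0.49684175 -0.25514348  0.22061075]
```

View pics/ab7.png

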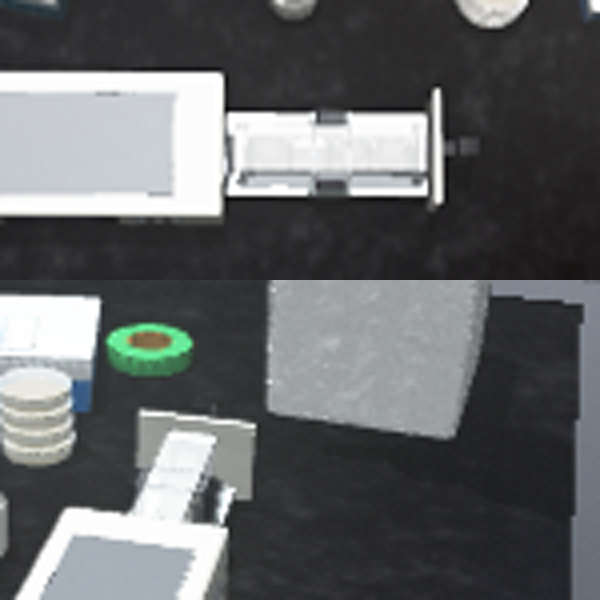

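Top view: tray fully out; keeper buttons at about (332.1,198.9) and (332.1,216.4), knob at (366,206.5).

```bash
python3 - <<'E'
from h import *
for uv,z in(((332.1,198.9),.064),((332.1,216.4),.064),((332.1,207.6),.064),((366.,206.4),.078),((307.5,205),.063),((354.,205),.063)): print(uv,onz("top",uv,z))
plan([.588,-.067,.13],90.9)
E
```

```text
(332.1, 198.9) [ 0.6114333  -0.06733343  0.064     ]
(332.1, 216.4) [ 0.55583557 -0.06789705  0.064     ]
(332.1, 207.6) [ 0.58370651 -0.06761451  0.064     ]
(366.0, 206.4) [ 0.58720765 -0.17277431  0.078     ]
(307.5, 205) [0.59089628 0.00996816 0.063     ]
(354.0, 205) [ 0.59320923 -0.13667112  0.063     ]
shift [0.1866 0.0943 0.0906] turn [-0.0009 -0.0006  0.0006] t 12.4 F [-0.5  0.6  1.2] grip 0.0856
```

Emit:
step_arm([
  [[0.045, 0.02, 0], [0, 0, 0], -1],
  [[0.09, 0.045, 0.0], [0, 0, 0], -1],
  [[0.13, 0.07, 0.02], [0, 0, 0], -1],
  [[0.17, 0.09, 0.05], [0, 0, 0], -1],
  [[0.1875, 0.093, 0.09], [0, 0, 0], -1],
  [[0.1875, 0.093, 0.09], [0, 0, 0], -1],
])

```text
time: 13.0
eef_pos: [0.5838, -0.0626, 0.1257]
tcp_rot: [-179.5, -0.2, 91.1]
wrist_force: [-1.5, -0.9, -0.2]
grip_width: 0.0855
finger_force: 0.0
```

```bash
python3 -c "
from h import *
print(observe()['eef_pos'])
plan([.587,-.066,.039],90.9)"
```

```text
[ 0.58382759 -0.06264198  0.12570851]
shift [-0.0037  0.0038  0.0867] turn [-0.0086 -0.0029  0.0039] t 13.0 F [-1.5 -0.9 -0.2] grip 0.0855
```

Emit:
step_arm([
  [[0, 0, 0.03], [0, 0, 0], -1],
  [[0, 0, 0.06], [0, 0, 0], -1],
  [[0, 0, 0.08], [0, 0, 0], -1],
  [[0, 0, 0.0915], [0, 0, 0], -1],
  [[0, 0, 0.0915], [0, 0, 0], -1],
])

```text
time: 13.5
eef_pos: [0.5862, -0.0671, 0.0391]
tcp_rot: [-179.9, -0.0, 90.9]
wrist_force: [-0.6, 1.4, 0.1]
grip_width: 0.0853
finger_force: 0.0
```

Emit:
step_arm([
  [[0, 0, 0], [0, 0, 0], 1],
  [[0, 0, 0], [0, 0, 0], 1],
  [[0, 0, 0], [0, 0, 0], 1],
  [[0, 0, 0], [0, 0, 0], 1],
  [[0, 0, 0], [0, 0, 0], 1],
  [[0, 0, 0], [0, 0, 0], 1],
])

```text
time: 14.1
eef_pos: [0.588, -0.0673, 0.0429]
tcp_rot: [179.8, 0.1, 90.9]
wrist_force: [-5.7, -0.1, 22.6]
grip_width: 0.0448
finger_force: 58.8
```

Emit:
step_arm([
  [[0, 0, -0.006], [0, 0, 0], 1],
  [[0, 0, -0.012], [0, 0, 0], 1],
  [[0, 0, -0.02], [0, 0, 0], 1],
  [[0, 0, -0.03], [0, 0, 0], 1],
  [[0, 0, -0.04], [0, 0, 0], 1],
  [[0, 0, -0.05], [0, 0, 0], 1],
])

```text
time: 14.7
eef_pos: [0.5869, -0.0669, 0.0908]
tcp_rot: [180.0, 0.0, 90.9]
wrist_force: [0.4, -0.3, -0.5]
grip_width: 0.0438
finger_force: 62.5
```

```bash
python3 - <<'E'
from h import *
t=eyes.get_image("top"); s=eyes.get_image("side")
cv2.imwrite("pics/ab8.png",np.r_[cv2.resize(t[170:240,250:400],None,fx=4,fy=4,interpolation=cv2.INTER_CUBIC),cv2.resize(s[120:200,270:420],None,fx=4,fy=4,interpolation=cv2.INTER_CUBIC)])
o=observe();print(o["eef_pos"],o["wrist_force"],o["grip_width"])
E
```

```text
[ 0.58787993 -0.06709398  0.09149637] [-0.23225751 -0.09971972 -1.18738141] 0.044374111348279656
```

View pics/ab8.png

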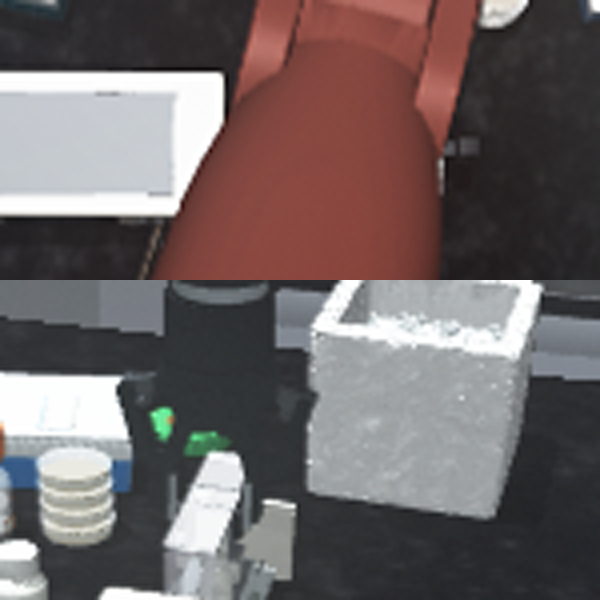

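Side view shows the clear keeper lifted off between the fingers. Setting it down on the free bench nearer the robot.

Emit:
step_arm([
  [[0, -0.02, -0.01], [0, 0, 0], 1],
  [[0, -0.05, -0.01], [0, 0, 0], 1],
  [[0.005, -0.09, -0.01], [0, 0, 0], 1],
  [[0.01, -0.125, -0.005], [0, 0, 0], 1],
  [[0.01, -0.14, 0.02], [0, 0, 0], 1],
  [[0.01, -0.14, 0.045], [0, 0, 0], 1],
  [[0.01, -0.14, 0.055], [0, 0, 0], 1],
  [[0.01, -0.14, 0.059], [0, 0, 0], 1],
])

```text
time: 15.6
eef_pos: [0.4463, -0.0589, 0.03]
tcp_rot: [-179.9, -0.0, 90.9]
wrist_force: [0.6, 0.6, -0.9]
grip_width: 0.044
finger_force: 62.4
```

Emit:
step_arm([
  [[0, 0, 0.003], [0, 0, 0], 1],
  [[0, 0, 0.006], [0, 0, 0], 1],
  [[0, 0, 0.006], [0, 0, 0], 1],
])

```text
time: 15.9
eef_pos: [0.4471, -0.0591, 0.0249]
tcp_rot: [180.0, 0.0, 90.9]
wrist_force: [1.4, 0.3, -1.2]
grip_width: 0.0436
finger_force: 62.4
```

Emit:
step_arm([
  [[0, 0, 0.002], [0, 0, 0], 1],
  [[0, 0, 0.004], [0, 0, 0], 1],
  [[0, 0, 0.006], [0, 0, 0], 1],
  [[0, 0, 0.006], [0, 0, 0], 1],
])

```text
time: 16.3
eef_pos: [0.4476, -0.0593, 0.0228]
tcp_rot: [179.8, 0.1, 90.9]
wrist_force: [-18.9, 5.4, 73.4]
grip_width: 0.0441
finger_force: 82.7
```

Contact with bench; ease off and release.

Emit:
step_arm([
  [[0, 0, -0.005], [0, 0, 0], 1],
  [[0, 0, -0.005], [0, 0, 0], 1],
  [[0, 0, -0.005], [0, 0, 0], -1],
  [[0, 0, -0.005], [0, 0, 0], -1],
  [[0, 0, -0.005], [0, 0, 0], -1],
  [[0, 0, -0.005], [0, 0, 0], -1],
  [[0, 0, -0.045], [0, 0, 0], -1],
  [[0, 0, -0.09], [0, 0, 0], -1],
])

```text
time: 17.1
eef_pos: [0.445, -0.0585, 0.1085]
tcp_rot: [-179.8, -0.1, 90.9]
wrist_force: [2.0, -0.1, 0.3]
grip_width: 0.0855
finger_force: 0.0
```

Emit:
step_arm([
  [[-0.05, 0, -0.04], [0, 0, 0], -1],
  [[-0.1, 0.0, -0.08], [0, 0, 0], -1],
  [[-0.15, 0.0, -0.1], [0, 0, 0], -1],
  [[-0.2, 0, -0.12], [0, 0, 0], -1],
  [[-0.22, 0, -0.12], [0, 0, 0], -0.5],
  [[-0.22, 0, -0.12], [0, 0, 0], -0.5],
])

```text
time: 17.7
eef_pos: [0.4507, -0.2846, 0.2302]
tcp_rot: [179.9, 0.2, 90.6]
wrist_force: [1.0, 0.6, -0.7]
grip_width: 0.0638
finger_force: 0.0
```

```bash
python3 - <<'E'
from h import *
t=eyes.get_image("top"); s=eyes.get_image("side")
cv2.imwrite("pics/ab9.png",np.r_[cv2.resize(t[170:270,250:400],None,fx=4,fy=4,interpolation=cv2.INTER_CUBIC),cv2.resize(s[160:210,270:420],None,fx=4,fy=4,interpolation=cv2.INTER_CUBIC)])
for n in("vial_0","keeper","ice_box"):
  for c in("top","side"):
    for g in eyes.outline_of(n,c)[:5]: print(n,c,round(g["score"],2),np.round(g["centre"],1),np.round(onz(c,g["centre"],.05),3),g["region"].sum())
o=observe();print(o["eef_pos"],o["wrist_force"],o["grip_width"])
E
```

```text
vial_0 top 0.6 [348.2 208.7] [ 0.583 -0.119  0.05 ] 35
vial_0 top 0.56 [318.6 208.5] [ 0.582 -0.025  0.05 ] 52
vial_0 top 0.39 [335.  211.3] [ 0.574 -0.077  0.05 ] 47
vial_0 side 0.47 [323.5 194.8] [ 0.585 -0.062  0.05 ] 80
keeper top 0.85 [329.2 251.6] [ 0.446 -0.06   0.05 ] 651
keeper top 0.59 [334.2 209.1] [ 0.581 -0.075  0.05 ] 47
keeper side 0.73 [365.9 209.6] [ 0.457 -0.013  0.05 ] 669
ice_box top 0.6 [414.9 224.3] [ 0.536 -0.331  0.05 ] 605
ice_box side 0.95 [379.3 148. ] [ 0.468 -0.449  0.05 ] 3160
[ 0.45003833 -0.27771957  0.22851194] [-0.71956831  0.56014225 -0.46790039] 0.06397483087255021
```

View pics/ab9.png

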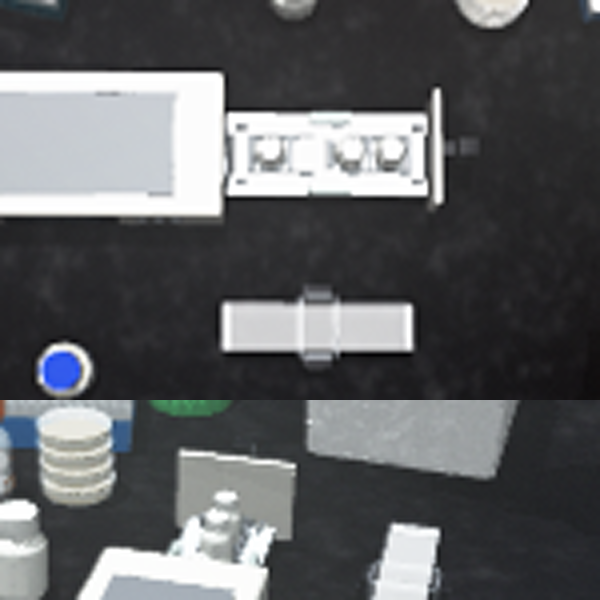

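Top view: three vials, caps at about (317,207), (337,207), (348,207); second pocket empty. Keeper stands on the bench centred near (329,251).

```bash
python3 - <<'E'
from h import *
for q in((270,146),(350,146),(393,146)): print(onz("top",(250+q[0]/4-.4,170+q[1]/4-.4),.059))
print("slots",[ [round(.5865+.0157*(.066-.066-d),4), round(-.066+d,4)] for d in(.048,-.016,-.048)])
plan([.5875,-.114,.2],90.9)
E
```

```text
[ 0.58843776 -0.02033416  0.059     ]
[ 0.58943336 -0.08356277  0.059     ]
[ 0.5899689  -0.11757358  0.059     ]
slots [[0.5857, -0.018], [0.5868, -0.082], [0.5873, -0.114]]
shift [0.1614 0.1402 0.0285] turn [-0.0005 -0.0006  0.0012] t 18.1 F [-0.7  0.6 -0.5] grip 0.064
```

Emit:
step_arm([
  [[0.045, 0.04, 0.01], [0, 0, 0], 0],
  [[0.09, 0.08, 0.03], [0, 0, 0], 0],
  [[0.135, 0.12, 0.06], [0, 0, 0], 0],
  [[0.1595, 0.14, 0.1], [0, 0, 0], 0],
  [[0.1595, 0.1405, 0.135], [0, 0, 0], 0],
  [[0.1595, 0.1405, 0.165], [0, 0, 0], 0],
  [[0.1595, 0.1405, 0.185], [0, 0, 0], 0],
  [[0.1595, 0.1405, 0.1915], [0, 0, 0], 0],
])

```text
time: 18.9
eef_pos: [0.5861, -0.1155, 0.0345]
tcp_rot: [-179.7, -0.1, 91.0]
wrist_force: [-0.1, -0.8, 0.6]
grip_width: 0.0427
finger_force: 0.0
```

Emit:
step_arm([
  [[0, 0, 0], [0, 0, 0], 0],
  [[0, 0, 0], [0, 0, 0], 1],
  [[0, 0, 0], [0, 0, 0], 1],
  [[0, 0, 0], [0, 0, 0], 1],
  [[0, 0, -0.02], [0, 0, 0], 1],
  [[0, 0, -0.06], [0, 0, 0], 1],
  [[0, 0, -0.1], [0, 0, 0], 1],
  [[0, 0, -0.15], [0, 0, 0], 1],
])

```text
time: 19.7
eef_pos: [0.5875, -0.1175, 0.1894]
tcp_rot: [180.0, 0.0, 90.9]
wrist_force: [1.5, -1.2, -0.2]
grip_width: 0.0194
finger_force: 58.8
```

```bash
python3 - <<'E'
from h import *
plan([.477,-.445,.2],90)
E
```

```text
shift [-0.3259 -0.1154 -0.0106] turn [0.0001 0.     0.0149] t 19.7 F [ 1.5 -1.2 -0.2] grip 0.0194
```

Emit:
step_arm([
  [[-0.045, -0.015, -0.01], [0, 0, 0], 1],
  [[-0.09, -0.03, -0.01], [0, 0, 0], 1],
  [[-0.135, -0.046, -0.01], [0, 0, 0], 1],
  [[-0.18, -0.062, -0.01], [0, 0, 0], 1],
  [[-0.225, -0.078, -0.01], [0, 0, 0], 1],
  [[-0.27, -0.094, -0.01], [0, 0, 0], 1],
  [[-0.31, -0.11, -0.01], [0, 0, 0], 1],
  [[-0.326, -0.1155, -0.01], [0, 0, 0], 1],
])

```text
time: 20.5
eef_pos: [0.4758, -0.4492, 0.1987]
tcp_rot: [179.9, 0.2, 90.7]
wrist_force: [0.2, 0.4, 0.3]
grip_width: 0.0195
finger_force: 58.8
```

Emit:
step_arm([
  [[0, 0, 0.03], [0, 0, 0], 1],
  [[0, 0, 0.06], [0, 0, 0], 1],
  [[0, 0, 0.08], [0, 0, 0], 1],
  [[0, 0, 0.09], [0, 0, 0], 1],
  [[0, 0, 0.09], [0, 0, 0], 1],
])

```text
time: 21.0
eef_pos: [0.4774, -0.4445, 0.107]
tcp_rot: [-180.0, -0.1, 90.9]
wrist_force: [-0.7, -0.2, -0.0]
grip_width: 0.0192
finger_force: 58.8
```

Release and rise, then return for the second vial (at about x 0.588, y -0.084).

Emit:
step_arm([
  [[0, 0, 0.003], [0, 0, 0], 1],
  [[0, 0, 0.003], [0, 0, 0], 0.2],
  [[0, 0, 0.003], [0, 0, 0], 0.1],
  [[0, 0, -0.02], [0, 0, 0], 0],
  [[0, 0, -0.06], [0, 0, 0], 0],
  [[0, 0, -0.1], [0, 0, 0], 0],
])

```text
time: 21.6
eef_pos: [0.4774, -0.4448, 0.2088]
tcp_rot: [-180.0, -0.0, 90.9]
wrist_force: [0.3, -1.3, 0.1]
grip_width: 0.0429
finger_force: 0.0
```

```bash
python3 - <<'E'
from h import *
t=eyes.get_image("top"); s=eyes.get_image("side"); 
for c in("top","side"):
    for g in eyes.outline_of("vial_0",c)[:5]: print(c,round(g["score"],2),np.round(g["centre"],1),np.round(onz(c,g["centre"],.055),3),np.round(onz(c,g["centre"],.12),3),g["region"].sum())
plan([.588,-.084,.12],90.9)
E
```

```text
top 0.6 [458.2 243.1] [ 0.479 -0.465  0.055] [ 0.475 -0.443  0.12 ] 33
shift [0.3602 0.1151 0.0883] turn [ 0.0021  0.0025 -0.0003] t 21.8 F [ 0.   0.3 -0.5] grip 0.0429
```

Emit:
step_arm([
  [[0.045, 0.015, 0], [0, 0, 0], 0],
  [[0.09, 0.03, 0], [0, 0, 0], 0],
  [[0.135, 0.046, 0], [0, 0, 0], 0],
  [[0.18, 0.06, 0.0], [0, 0, 0], 0],
  [[0.225, 0.075, 0.01], [0, 0, 0], 0],
  [[0.27, 0.09, 0.03], [0, 0, 0], 0],
  [[0.315, 0.105, 0.06], [0, 0, 0], 0],
  [[0.36, 0.115, 0.088], [0, 0, 0], 0],
])

```text
time: 22.6
eef_pos: [0.5849, -0.091, 0.1236]
tcp_rot: [-180.0, -0.0, 90.9]
wrist_force: [0.1, -1.5, -0.7]
grip_width: 0.0427
finger_force: 0.0
```

Emit:
step_arm([
  [[0, 0, 0.03], [0, 0, 0], 0],
  [[0, 0, 0.06], [0, 0, 0], 0],
  [[0, 0, 0.083], [0, 0, 0], 0],
  [[0, 0, 0.083], [0, 0, 0], 0],
  [[0, 0, 0.083], [0, 0, 0], 1],
  [[0, 0, 0.083], [0, 0, 0], 1],
  [[0, 0, 0.083], [0, 0, 0], 1],
  [[0, 0, 0.083], [0, 0, 0], 1],
])

```text
time: 23.4
eef_pos: [0.5856, -0.0932, 0.0432]
tcp_rot: [179.9, 0.0, 90.9]
wrist_force: [-0.1, 0.3, -0.1]
grip_width: 0.0166
finger_force: 55.6
```

Grip is about 9 mm off-centre and high; reopen and re-centre.

Emit:
step_arm([
  [[0, 0, 0], [0, 0, 0], 0.1],
  [[0, 0, 0], [0, 0, 0], 0],
  [[0.005, 0.002, 0.003], [0, 0, 0], 0],
  [[0.009, 0.002, 0.006], [0, 0, 0], 0],
  [[0.009, 0.002, 0.006], [0, 0, 0], 1],
  [[0.009, 0.002, 0.006], [0, 0, 0], 1],
  [[0.009, 0.002, 0.006], [0, 0, 0], 1],
  [[0.009, 0.002, 0.006], [0, 0, 0], 1],
])

```text
time: 24.2
eef_pos: [0.5868, -0.084, 0.0363]
tcp_rot: [180.0, 0.0, 90.9]
wrist_force: [-0.3, 0.4, -0.6]
grip_width: 0.0203
finger_force: 58.7
```

```bash
python3 - <<'E'
from h import *
s=eyes.get_image("side"); 
for g in eyes.outline_of("vial_0","side")[:5]: print(round(g["score"],2),np.round(g["centre"],1),np.round(onz("side",g["centre"],.055),3),g["region"].sum())
plan([.477,-.405,.2],90.9)
E
```

```text
0.49 [321.  191.2] [ 0.595 -0.072  0.055] 69
0.48 [351.7 316.1] [0.43  0.389 0.055] 347
shift [-0.3193 -0.1147 -0.1637] turn [ 0.0001  0.     -0.0005] t 24.3 F [0.3 0.4 0.1] grip 0.0205
```

Emit:
step_arm([
  [[0, 0, -0.04], [0, 0, 0], 1],
  [[0, 0, -0.085], [0, 0, 0], 1],
  [[0, 0, -0.13], [0, 0, 0], 1],
  [[-0.02, -0.01, -0.165], [0, 0, 0], 1],
  [[-0.065, -0.025, -0.165], [0, 0, 0], 1],
  [[-0.11, -0.04, -0.165], [0, 0, 0], 1],
  [[-0.155, -0.055, -0.165], [0, 0, 0], 1],
  [[-0.2, -0.07, -0.165], [0, 0, 0], 1],
])

```text
time: 25.1
eef_pos: [0.5192, -0.2867, 0.2015]
tcp_rot: [180.0, 0.0, 90.9]
wrist_force: [1.8, -0.0, -0.2]
grip_width: 0.0202
finger_force: 58.9
```

Emit:
step_arm([
  [[-0.04, -0.015, 0], [0, 0, 0], 1],
  [[-0.08, -0.03, 0], [0, 0, 0], 1],
  [[-0.116, -0.044, 0], [0, 0, 0], 1],
  [[-0.116, -0.044, 0.01], [0, 0, 0], 1],
  [[-0.116, -0.044, 0.05], [0, 0, 0], 1],
  [[-0.116, -0.044, 0.08], [0, 0, 0], 1],
  [[-0.116, -0.044, 0.094], [0, 0, 0], 1],
  [[-0.116, -0.044, 0.094], [0, 0, 0], 1],
])

```text
time: 25.9
eef_pos: [0.4766, -0.3997, 0.1047]
tcp_rot: [-179.8, -0.2, 90.9]
wrist_force: [-0.8, 0.2, -0.1]
grip_width: 0.0205
finger_force: 58.9
```

Emit:
step_arm([
  [[0, 0, 0.001], [0, 0, 0], 1],
  [[0, 0, 0.001], [0, 0, 0], 0.2],
  [[0, 0, 0.001], [0, 0, 0], 0.1],
  [[0, 0, -0.02], [0, 0, 0], 0],
  [[0, 0, -0.06], [0, 0, 0], 0],
  [[0, 0, -0.1], [0, 0, 0], 0],
])

```text
time: 26.5
eef_pos: [0.4775, -0.4014, 0.2089]
tcp_rot: [-180.0, -0.0, 90.9]
wrist_force: [0.7, -1.1, 0.2]
grip_width: 0.0426
finger_force: 0.0
```

```bash
python3 - <<'E'
from h import *
t=eyes.get_image("top"); s=eyes.get_image("side"); cv2.imwrite("pics/t10.png",t);cv2.imwrite("pics/s10.png",s)
for g in eyes.outline_of("vial_0","top")[:5]: print(round(g["score"],2),np.round(g["centre"],1),np.round(onz("top",g["centre"],.055),3),np.round(onz("top",g["centre"],.12),3),g["region"].sum())
for c in("top","side"):
    for g in eyes.outline_of("pin_tool",c)[:2]: p=np.argwhere(g["region"]);print("pin",c,round(g["score"],2),np.round(g["centre"],1),np.round(onz(c,g["centre"],.012),3),p.min(0),p.max(0))
plan([.588,-.0205,.15],90.9)
E
```

```text
0.53 [317.7 208.6] [ 0.581 -0.022  0.055] [ 0.572 -0.022  0.12 ] 52
0.45 [442.9 242.9] [ 0.479 -0.417  0.055] [ 0.475 -0.397  0.12 ] 65
pin top 0.48 [200.  253.7] [0.435 0.353 0.012] [250 187] [256 213]
pin top 0.26 [336.3 207.2] [ 0.592 -0.083  0.012] [194 306] [222 369]
pin side 0.74 [347.7 320.9] [0.44  0.361 0.012] [291 339] [336 359]
shift [0.3794 0.1161 0.0573] turn [ 0.0004  0.0005 -0.0003] t 26.75 F [-0.1 -0.8  0.2] grip 0.0424
```

Emit:
step_arm([
  [[0.048, 0.015, 0], [0, 0, 0], 0],
  [[0.096, 0.03, 0], [0, 0, 0], 0],
  [[0.144, 0.046, 0], [0, 0, 0], 0],
  [[0.192, 0.06, 0.0], [0, 0, 0], 0],
  [[0.24, 0.075, 0.01], [0, 0, 0], 0],
  [[0.288, 0.09, 0.03], [0, 0, 0], 0],
  [[0.335, 0.105, 0.05], [0, 0, 0], 0],
  [[0.38, 0.116, 0.06], [0, 0, 0], 0],
])

```text
time: 27.55
eef_pos: [0.5852, -0.0245, 0.1464]
tcp_rot: [-179.8, -0.0, 90.9]
wrist_force: [1.1, 0.5, -0.4]
grip_width: 0.0428
finger_force: 0.0
```

Emit:
step_arm([
  [[0, 0, 0.0], [0, 0, 0], 0],
  [[0, 0, 0.0], [0, 0, 0], 0],
])

```text
time: 27.75
eef_pos: [0.5853, -0.0251, 0.1474]
tcp_rot: [-179.8, -0.0, 91.0]
wrist_force: [-0.4, -0.5, -0.4]
grip_width: 0.0427
finger_force: 0.0
```

```bash
python3 - <<'E'
from h import *
plan([.588,-.0205,.037],90.9)
E
```

```text
shift [0.0046 0.0031 0.1104] turn [-0.0028 -0.0003  0.0023] t 27.75 F [-0.4 -0.5 -0.4] grip 0.0427
```

Emit:
step_arm([
  [[0.004, 0.003, 0.04], [0, 0, 0], 0],
  [[0.004, 0.003, 0.08], [0, 0, 0], 0],
  [[0.004, 0.003, 0.1], [0, 0, 0], 0],
  [[0.004, 0.003, 0.11], [0, 0, 0], 0],
  [[0.004, 0.003, 0.11], [0, 0, 0], 1],
  [[0.004, 0.003, 0.11], [0, 0, 0], 1],
  [[0.004, 0.003, 0.11], [0, 0, 0], 1],
  [[0.004, 0.003, 0.11], [0, 0, 0], 1],
])

```text
time: 28.55
eef_pos: [0.5888, -0.0229, 0.0396]
tcp_rot: [-180.0, 0.0, 90.9]
wrist_force: [-4.6, -2.0, 0.3]
grip_width: 0.0193
finger_force: 59.0
```

Emit:
step_arm([
  [[0, 0, -0.04], [0, 0, 0], 1],
  [[0, 0, -0.085], [0, 0, 0], 1],
  [[0, 0, -0.13], [0, 0, 0], 1],
  [[-0.02, -0.01, -0.163], [0, 0, 0], 1],
  [[-0.065, -0.025, -0.163], [0, 0, 0], 1],
  [[-0.11, -0.04, -0.163], [0, 0, 0], 1],
  [[-0.155, -0.055, -0.163], [0, 0, 0], 1],
  [[-0.2, -0.07, -0.163], [0, 0, 0], 1],
])

```text
time: 29.35
eef_pos: [0.5226, -0.2255, 0.2036]
tcp_rot: [179.8, 0.1, 90.9]
wrist_force: [0.8, 0.2, -0.3]
grip_width: 0.0197
finger_force: 58.9
```

```bash
python3 - <<'E'
from h import *
plan([.477,-.359,.2],90.9)
E
```

```text
shift [-0.1327 -0.0478  0.0037] turn [0.0035 0.0018 0.0002] t 29.35 F [ 0.8  0.2 -0.3] grip 0.0197
```

Emit:
step_arm([
  [[-0.045, -0.015, 0], [0, 0, 0], 1],
  [[-0.09, -0.032, 0], [0, 0, 0], 1],
  [[-0.133, -0.048, 0], [0, 0, 0], 1],
  [[-0.133, -0.048, 0.01], [0, 0, 0], 1],
  [[-0.133, -0.048, 0.04], [0, 0, 0], 1],
  [[-0.133, -0.048, 0.07], [0, 0, 0], 1],
  [[-0.133, -0.048, 0.091], [0, 0, 0], 1],
  [[-0.133, -0.048, 0.096], [0, 0, 0], 1],
])

```text
time: 30.15
eef_pos: [0.476, -0.3561, 0.1045]
tcp_rot: [-179.9, -0.1, 90.9]
wrist_force: [-1.3, 0.3, 4.1]
grip_width: 0.0194
finger_force: 59.6
```

Emit:
step_arm([
  [[0, 0, 0.0], [0, 0, 0], 1],
  [[0, 0, 0.0], [0, 0, 0], 0.2],
  [[0, 0, 0.0], [0, 0, 0], 0.1],
  [[0, 0, -0.02], [0, 0, 0], 0],
  [[0, 0, -0.06], [0, 0, 0], 0],
  [[0, 0, -0.1], [0, 0, 0], -0.5],
])

```text
time: 30.75
eef_pos: [0.4763, -0.357, 0.2078]
tcp_rot: [180.0, 0.0, 90.9]
wrist_force: [1.1, -0.8, 0.5]
grip_width: 0.0561
finger_force: 0.0
```

```bash
python3 - <<'E'
from h import *
t=eyes.get_image("top"); s=eyes.get_image("side"); cv2.imwrite("pics/t11.png",t);cv2.imwrite("pics/s11.png",s)
cv2.imwrite("pics/ab11.png",np.r_[cv2.resize(t[190:290,270:490],None,fx=3.5,fy=3.5,interpolation=cv2.INTER_CUBIC),cv2.resize(s[170:240,280:500],None,fx=3.5,fy=3.5,interpolation=cv2.INTER_CUBIC)])
for g in eyes.outline_of("vial_0","top")[:5]: print(round(g["score"],2),np.round(g["centre"],1),np.round(onz("top",g["centre"],.055),3),np.round(onz("top",g["centre"],.12),3),g["region"].sum())
K=box(.036,.15,0,.045)
r={}
for c in("top","side"):
    g=get("keeper",c); r[c]=g["region"]; print(g["score"],np.round(g["centre"],1)); print(c,fit({c:r[c]},box(.036,.15,0,.045),[.447,-.06,0]))
print(fit(r,K,[.447,-.06,0])); print(observe()["eef_pos"],observe()["grip_width"])
E
```

```text
0.56 [426.4 242.8] [ 0.478 -0.365  0.055] [ 0.474 -0.348  0.12 ] 43
0.7 [329.4 253.5]
top (array([ 0.4475, -0.0609,  0.0127]), np.float64(0.73), np.float64(0.866))
0.91 [367.8 210. ]
side (array([ 0.4498, -0.0648, -0.0311]), np.float64(-1.78), np.float64(0.766))
(array([ 0.4477, -0.061 ,  0.01  ]), np.float64(0.57), np.float64(0.798))
[ 0.47645989 -0.35726658  0.20623522] 0.06386480951430808
```

View pics/ab11.png

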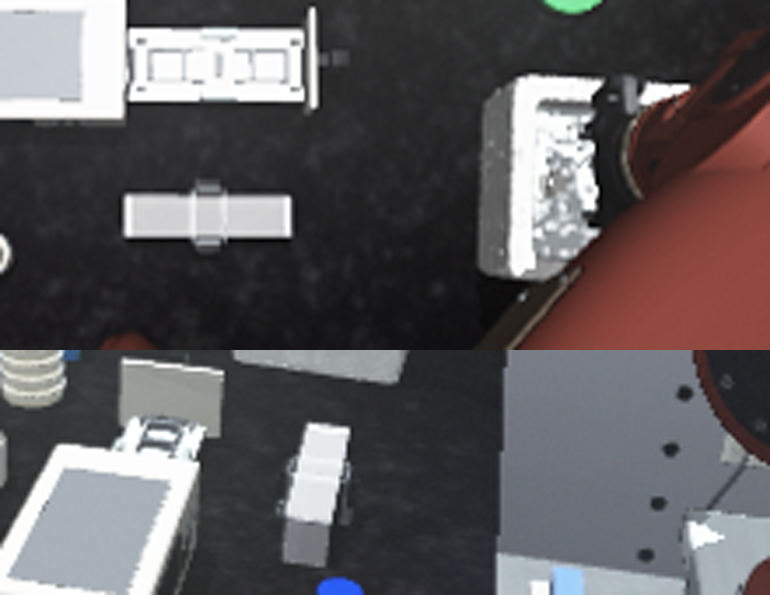

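Tray is empty, keeper still standing where left (about (329,252) in the top view), and vials are in the box. Going back for the keeper.

```bash
python3 - <<'E'
from h import *
plan([.4475,-.0593,.13],90.9)
E
```

```text
shift [ 0.2984 -0.0244  0.076 ] turn [ 0.0007  0.0006 -0.0003] t 31.0 F [-0.5  0.1 -0.8] grip 0.0639
```

Emit:
step_arm([
  [[0.045, 0, 0], [0, 0, 0], -1],
  [[0.09, -0.01, 0], [0, 0, 0], -1],
  [[0.135, -0.015, 0], [0, 0, 0], -1],
  [[0.18, -0.02, 0.02], [0, 0, 0], -1],
  [[0.225, -0.024, 0.04], [0, 0, 0], -1],
  [[0.27, -0.0244, 0.06], [0, 0, 0], -1],
  [[0.2985, -0.0244, 0.076], [0, 0, 0], -1],
  [[0.2985, -0.0244, 0.076], [0, 0, 0], -1],
])

```text
time: 31.8
eef_pos: [0.4442, -0.0553, 0.1272]
tcp_rot: [-179.7, -0.2, 91.1]
wrist_force: [-0.0, -0.3, 0.0]
grip_width: 0.0852
finger_force: 0.0
```

Emit:
step_arm([
  [[0, 0, 0], [0, 0, 0], -1],
  [[0, 0, 0], [0, 0, 0], -1],
])

```text
time: 32.0
eef_pos: [0.4476, -0.0599, 0.13]
tcp_rot: [180.0, 0.0, 90.9]
wrist_force: [0.0, 0.3, 0.6]
grip_width: 0.0857
finger_force: 0.0
```

```bash
python3 - <<'E'
from h import *
plan([.4475,-.0593,.0235],90.9)
E
```

```text
shift [ 6.000e-04 -1.000e-04  1.065e-01] turn [ 0.0002  0.0003 -0.0009] t 32.0 F [0.  0.3 0.6] grip 0.0857
```

Emit:
step_arm([
  [[0.0005, 0, 0.04], [0, 0, 0], -1],
  [[0.0005, 0, 0.075], [0, 0, 0], -1],
  [[0.0005, 0, 0.098], [0, 0, 0], -1],
  [[0.0005, 0, 0.104], [0, 0, 0], -1],
  [[0.0005, 0, 0.104], [0, 0, 0], 1],
  [[0.0005, 0, 0.104], [0, 0, 0], 1],
  [[0.0005, 0, 0.104], [0, 0, 0], 1],
  [[0.0005, 0, 0.104], [0, 0, 0], 1],
])

```text
time: 32.8
eef_pos: [0.4488, -0.0594, 0.0288]
tcp_rot: [179.8, 0.1, 90.9]
wrist_force: [-7.8, 0.7, 28.6]
grip_width: 0.0445
finger_force: 57.0
```

Emit:
step_arm([
  [[0, 0, 0], [0, 0, 0], 1],
  [[0, 0, 0], [0, 0, 0], 1],
])

```text
time: 33.0
eef_pos: [0.4488, -0.0594, 0.0288]
tcp_rot: [179.8, 0.1, 90.9]
wrist_force: [-6.7, 0.6, 29.9]
grip_width: 0.0443
finger_force: 57.1
```

Emit:
step_arm([
  [[0, 0, -0.02], [0, 0, 0], 1],
  [[0, 0, -0.05], [0, 0, 0], 1],
  [[0, 0, -0.072], [0, 0, 0], 1],
  [[-0.002, 0.03, -0.072], [0, 0, 0], 1],
  [[-0.005, 0.07, -0.072], [0, 0, 0], 1],
  [[-0.005, 0.11, -0.072], [0, 0, 0], 1],
  [[-0.005, 0.138, -0.072], [0, 0, 0], 1],
  [[-0.005, 0.138, -0.072], [0, 0, 0], 1],
])

```text
time: 33.8
eef_pos: [0.5895, -0.0619, 0.0993]
tcp_rot: [179.7, 0.1, 90.9]
wrist_force: [0.1, -0.5, -1.2]
grip_width: 0.043
finger_force: 64.8
```

Emit:
step_arm([
  [[0, 0, 0], [0, 0, 0], 1],
  [[0, 0, 0], [0, 0, 0], 1],
])

```text
time: 34.0
eef_pos: [0.5843, -0.0614, 0.0984]
tcp_rot: [-180.0, -0.0, 90.9]
wrist_force: [-0.0, -0.2, 0.1]
grip_width: 0.0427
finger_force: 64.8
```

```bash
python3 - <<'E'
from h import *
s=eyes.get_image("side"); cv2.imwrite("pics/s12.png",s)
cv2.imwrite("pics/c12.png",cv2.resize(s[140:220,280:400],None,fx=5,fy=5,interpolation=cv2.INTER_CUBIC))
plan([.5877,-.067,.0488],90.9); o=observe(); print(o["eef_pos"],o["tcp_rot"])
E
```

```text
shift [-0.0056  0.0033  0.0496] turn [-0.0004 -0.     -0.0005] t 34.05 F [-0.8 -0.3 -0.3] grip 0.0425
[ 0.58433529 -0.06148579  0.09837154] [-1.79976471e+02 -6.65837759e-04  9.08717855e+01]
```

View pics/c12.png

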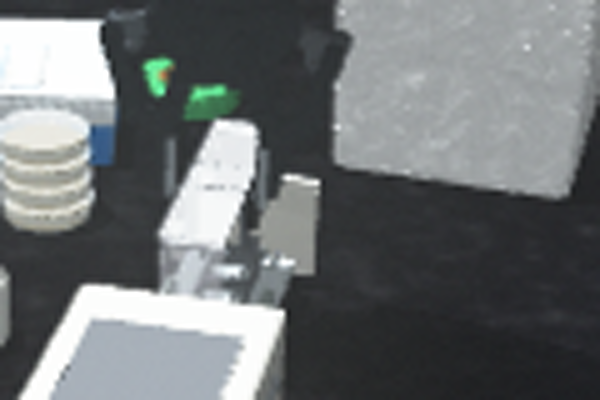

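Keeper is held level above the tray. Aligning and lowering.

Emit:
step_arm([
  [[-0.0055, 0.003, 0], [0, 0, 0], 1],
  [[-0.0055, 0.003, 0], [0, 0, 0], 1],
  [[-0.0055, 0.003, 0.015], [0, 0, 0], 1],
  [[-0.0055, 0.003, 0.03], [0, 0, 0], 1],
  [[-0.0055, 0.003, 0.036], [0, 0, 0], 1],
  [[-0.0055, 0.003, 0.04], [0, 0, 0], 1],
  [[-0.0055, 0.003, 0.044], [0, 0, 0], 1],
  [[-0.0055, 0.003, 0.044], [0, 0, 0], 1],
])

```text
time: 34.85
eef_pos: [0.5883, -0.067, 0.0538]
tcp_rot: [-180.0, -0.0, 90.9]
wrist_force: [-1.0, 0.5, -1.0]
grip_width: 0.0427
finger_force: 64.9
```

Emit:
step_arm([
  [[0, 0, 0.002], [0, 0, 0], 1],
  [[0, 0, 0.004], [0, 0, 0], 1],
  [[0, 0, 0.005], [0, 0, 0], 1],
  [[0, 0, 0.005], [0, 0, 0], 1],
])

```text
time: 35.25
eef_pos: [0.5882, -0.067, 0.0497]
tcp_rot: [-180.0, 0.0, 90.9]
wrist_force: [-5.1, -0.4, 8.8]
grip_width: 0.043
finger_force: 68.0
```

Emit:
step_arm([
  [[0, 0, 0.001], [0, 0, 0], 1],
  [[0, 0, 0.002], [0, 0, 0], 1],
  [[0, 0, 0.002], [0, 0, 0], 1],
])

```text
time: 35.55
eef_pos: [0.5883, -0.067, 0.0494]
tcp_rot: [180.0, 0.0, 90.9]
wrist_force: [-12.4, 1.4, 29.2]
grip_width: 0.0427
finger_force: 73.2
```

Firm contact at the seating height; release.

Emit:
step_arm([
  [[0, 0, -0.001], [0, 0, 0], 1],
  [[0, 0, -0.001], [0, 0, 0], -1],
  [[0, 0, -0.001], [0, 0, 0], -1],
  [[0, 0, -0.001], [0, 0, 0], -1],
  [[0, 0, -0.001], [0, 0, 0], -1],
  [[0, 0, -0.03], [0, 0, 0], -1],
  [[0, 0, -0.075], [0, 0, 0], -1],
  [[0, -0.04, -0.12], [0, 0, 0], -1],
])

```text
time: 36.35
eef_pos: [0.5581, -0.0679, 0.161]
tcp_rot: [179.8, 0.0, 90.9]
wrist_force: [1.6, -0.2, 0.7]
grip_width: 0.0856
finger_force: 0.0
```

Emit:
step_arm([
  [[-0.045, -0.03, 0], [0, 0, 0], -1],
  [[-0.09, -0.06, 0], [0, 0, 0], -0.5],
  [[-0.135, -0.06, 0], [0, 0, 0], 0],
  [[-0.16, -0.06, 0.0], [0, 0, 0], 0],
])

```text
time: 36.75
eef_pos: [0.4969, -0.2315, 0.1597]
tcp_rot: [180.0, 0.1, 90.8]
wrist_force: [0.4, 0.1, -0.1]
grip_width: 0.0443
finger_force: 0.0
```

```bash
python3 - <<'E'
from h import *
t=eyes.get_image("top"); s=eyes.get_image("side")
cv2.imwrite("pics/ab13.png",np.r_[cv2.resize(t[180:230,280:430],None,fx=5,fy=5,interpolation=cv2.INTER_CUBIC),cv2.resize(s[155:220,280:430],None,fx=5,fy=5,interpolation=cv2.INTER_CUBIC)])
r={}
for c in("top","side"):
    g=get("keeper",c); r[c]=g["region"]; print(c,g["score"],np.round(g["centre"],1))
print(fit({"top":r["top"]},box(.036,.15,0,.045),[.587,-.067,0],.02)); o=observe(); print(o["eef_pos"],o["wrist_force"])
E
```

```text
top 0.61 [331.7 206.3]
side 0.8 [320.  189.3]
(array([ 0.5932, -0.0647, -0.0263]), np.float64(-1.51), np.float64(0.722))
[ 0.49754332 -0.2286667   0.15905603] [-0.50544306 -0.09810008 -0.26160453]
```

View pics/ab13.png

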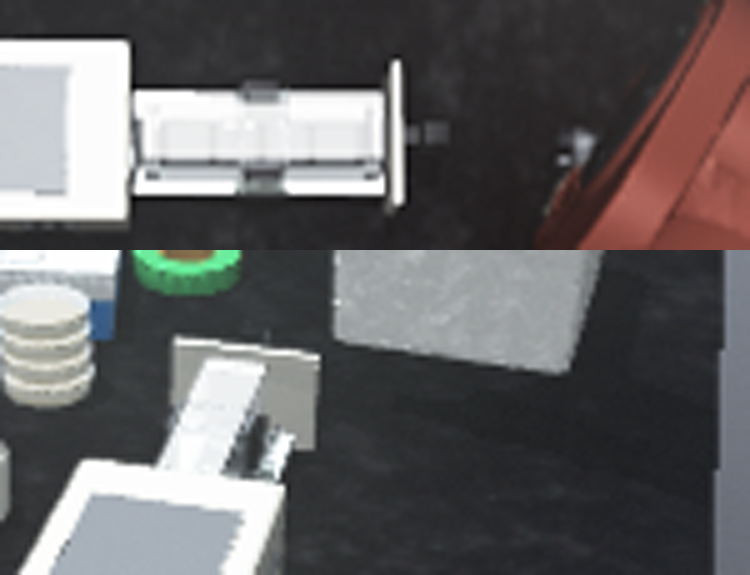

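```bash
python3 - <<'E'
from h import *
t=eyes.get_image("top"); s=eyes.get_image("side"); p=cv2.imread("pics/ab7.png")
n=np.r_[cv2.resize(t[170:240,250:400],None,fx=4,fy=4,interpolation=cv2.INTER_CUBIC),cv2.resize(s[140:220,280:430],None,fx=4,fy=4,interpolation=cv2.INTER_CUBIC)]
g=lambda i:cv2.cvtColor(i,cv2.COLOR_BGR2GRAY).astype(np.float32)
for nm,(a,b,c,d) in dict(keeper=(100,205,225,435),far=(100,130,310,350),near=(175,200,310,350),panel=(80,215,420,490),side=(400,520,130,270),ana=(60,230,0,220)).items():
    A,B=g(p)[a:b,c:d],g(n)[a:b,c:d]
    print(nm,round(float(np.abs(A-B).mean()),1),np.round(np.array(cv2.phaseCorrelate(A,B,cv2.createHanningWindow(A.shape[::-1],cv2.CV_32F))[0])/4,2))
E
```

```text
keeper 11.3 [-0.03 -0.1 ]
far 27.7 [-0.08  0.01]
near 33.9 [ 0.05 -0.14]
panel 1.6 [0.   0.11]
side 13.8 [-1.04 -1.06]
ana 0.5 [0.12 0.01]
```

```bash
python3 - <<'E'
from h import *
t=eyes.get_image("top"); s=eyes.get_image("side"); p=cv2.imread("pics/ab7.png")
n=np.r_[cv2.resize(t[170:240,250:400],None,fx=4,fy=4,interpolation=cv2.INTER_CUBIC),cv2.resize(s[140:220,280:430],None,fx=4,fy=4,interpolation=cv2.INTER_CUBIC)]
f=lambda i:np.r_[cv2.resize(i[90:215,215:455],(400,208)),cv2.resize(i[400:520,110:290],(400,267))]
cv2.imwrite("pics/cmp14.png",np.c_[f(p),f(n)])
E
```

```text
Traceback (most recent call last):
cv2.error: OpenCV(4.12.0) /io/opencv/modules/imgcodecs/src/loadsave.cpp:1058: error: (-215:Assertion failed) image.channels() == 1 || image.channels() == 3 || image.channels() == 4 in function 'imwrite_'
```

```bash
python3 - <<'E'
from h import *
t=eyes.get_image("top"); s=eyes.get_image("side"); p=cv2.imread("pics/ab7.png")
n=np.r_[cv2.resize(t[170:240,250:400],None,fx=4,fy=4,interpolation=cv2.INTER_CUBIC),cv2.resize(s[140:220,280:430],None,fx=4,fy=4,interpolation=cv2.INTER_CUBIC)]
f=lambda i:np.r_[cv2.resize(i[90:215,215:455],(400,208)),cv2.resize(i[400:520,110:290],(400,267))]
cv2.imwrite("pics/cmp14.png",np.hstack([f(p),f(n)]))
E
```

```text
(no output)
```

View pics/cmp14.png

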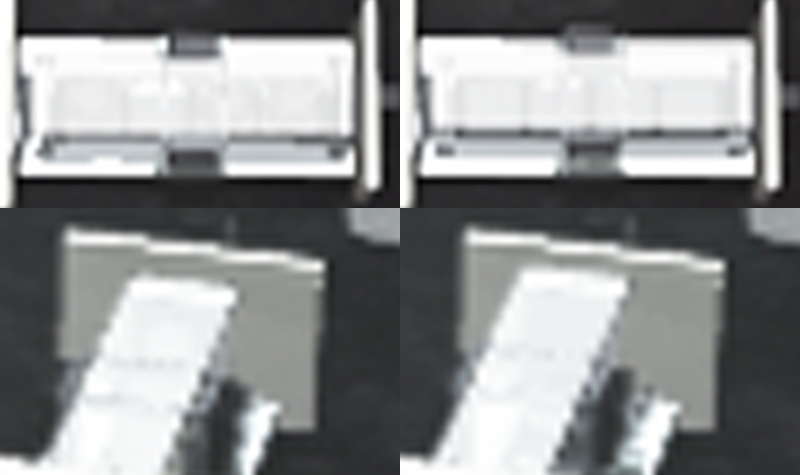

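Comparison (left before, right now): the keeper sits about 1 px higher and ~2 mm towards +x, so its feet are still on the guide slope — not clipped. Re-grip it, shift about -2 mm in x and seat it again.

```bash
python3 - <<'E'
from h import *
plan([.5883,-.067,.13],90.9)
E
```

```text
shift [0.1589 0.0931 0.0293] turn [-0.     -0.0001  0.0011] t 37.25 F [-0.5 -1.   0.1] grip 0.0429
```

Emit:
step_arm([
  [[0.03, 0.02, 0], [0, 0, 0], -1],
  [[0.07, 0.04, 0], [0, 0, 0], -1],
  [[0.11, 0.065, 0], [0, 0, 0], -1],
  [[0.15, 0.09, 0.01], [0, 0, 0], -1],
  [[0.159, 0.093, 0.029], [0, 0, 0], -1],
  [[0.159, 0.093, 0.029], [0, 0, 0], -1],
  [[0.159, 0.093, 0.029], [0, 0, 0], -1],
])

```text
time: 37.95
eef_pos: [0.5877, -0.0678, 0.1303]
tcp_rot: [-179.9, 0.0, 90.9]
wrist_force: [0.7, 0.3, 0.9]
grip_width: 0.0854
finger_force: 0.0
```

Emit:
step_arm([
  [[0, 0, 0.04], [0, 0, 0], -1],
  [[0, 0, 0.07], [0, 0, 0], -1],
  [[0, 0, 0.086], [0, 0, 0], -1],
  [[0, 0, 0.086], [0, 0, 0], 1],
  [[0, 0, 0.086], [0, 0, 0], 1],
  [[0, 0, 0.086], [0, 0, 0], 1],
  [[0, 0, 0.086], [0, 0, 0], 1],
  [[0, 0, 0.086], [0, 0, 0], 1],
])

```text
time: 38.75
eef_pos: [0.5886, -0.069, 0.0469]
tcp_rot: [179.9, 0.1, 90.8]
wrist_force: [-7.0, -2.1, 13.3]
grip_width: 0.044
finger_force: 59.3
```

Emit:
step_arm([
  [[0, 0, -0.006], [0, 0, 0], 1],
  [[0.001, 0, -0.01], [0, 0, 0], 1],
  [[0.001, -0.002, -0.01], [0, 0, 0], 1],
  [[0.001, -0.002, -0.01], [0, 0, 0], 1],
])

```text
time: 39.15
eef_pos: [0.5866, -0.067, 0.0547]
tcp_rot: [179.9, 0.0, 90.9]
wrist_force: [0.4, -0.2, 0.5]
grip_width: 0.0434
finger_force: 62.5
```

Emit:
step_arm([
  [[0, 0, 0.003], [0, 0, 0], 1],
  [[0, 0, 0.006], [0, 0, 0], 1],
  [[0, 0, 0.008], [0, 0, 0], 1],
  [[0, 0, 0.01], [0, 0, 0], 1],
  [[0, 0, 0.01], [0, 0, 0], 1],
])

```text
time: 39.65
eef_pos: [0.5865, -0.0677, 0.047]
tcp_rot: [179.9, 0.1, 90.9]
wrist_force: [-11.2, -2.6, 34.8]
grip_width: 0.0434
finger_force: 72.0
```

Emit:
step_arm([
  [[0, 0, -0.001], [0, 0, 0], 1],
  [[0, 0, -0.001], [0, 0, 0], -1],
  [[0, 0, -0.001], [0, 0, 0], -1],
  [[0, 0, -0.001], [0, 0, 0], -1],
  [[0, 0, -0.001], [0, 0, 0], -1],
  [[0, 0, -0.03], [0, 0, 0], -1],
  [[0, 0, -0.075], [0, 0, 0], -1],
  [[0, -0.04, -0.12], [0, 0, 0], -1],
])

```text
time: 40.45
eef_pos: [0.5557, -0.0677, 0.1582]
tcp_rot: [179.8, 0.0, 90.9]
wrist_force: [0.7, -0.4, 1.1]
grip_width: 0.0852
finger_force: 0.0
```

Emit:
step_arm([
  [[-0.045, -0.03, 0], [0, 0, 0], -1],
  [[-0.09, -0.06, 0], [0, 0, 0], -1],
  [[-0.135, -0.06, 0], [0, 0, 0], -1],
  [[-0.16, -0.06, 0.0], [0, 0, 0], -1],
])

```text
time: 40.85
eef_pos: [0.4946, -0.2313, 0.1569]
tcp_rot: [180.0, 0.0, 90.8]
wrist_force: [-0.8, 0.5, -0.2]
grip_width: 0.0856
finger_force: 0.0
```

```bash
cat > cmp.py <<'E'
from h import *
t=eyes.get_image("top"); s=eyes.get_image("side"); p=cv2.imread("pics/ab7.png")
up=lambda i:cv2.resize(i,None,fx=4,fy=4,interpolation=cv2.INTER_CUBIC)
n=np.r_[up(t[170:240,250:400]),up(s[140:220,280:430])]; cv2.imwrite("pics/now.png",n)
g=lambda i:cv2.cvtColor(i,cv2.COLOR_BGR2GRAY).astype(np.float32)
q=cv2.imread("pics/ab13.png")
for nm,(a,b,c,d) in dict(side=(425,505,140,225),sidetop=(425,470,160,225),topfront=(165,188,240,305),topfront2=(165,188,355,425)).items():
    A,B=g(p)[a:b,c:d],g(n)[a-16:b+16,c-16:d+16]
    R=cv2.matchTemplate(B,A,cv2.TM_CCOEFF_NORMED); _,m,_,l=cv2.minMaxLoc(R); print(nm,round(m,3),(np.array(l)-16)/4)
# dark button spans in the top view: column 330 grey profile, before/now
for i in(p,n): print(np.round(g(i)[96:212:2,326:334].mean(1)).astype(int).tolist())
E
python3 cmp.py
```

```text
side 0.987 [0.   0.25]
sidetop 0.988 [0.   0.25]
topfront 0.925 [-0.5   0.25]
topfront2 0.892 [-1.  0.]
[51, 50, 48, 46, 43, 47, 55, 74, 94, 116, 129, 128, 105, 109, 146, 194, 226, 247, 247, 242, 240, 238, 237, 236, 233, 231, 230, 229, 229, 229, 229, 230, 230, 232, 236, 231, 216, 197, 186, 177, 179, 158, 114, 76, 68, 71, 78, 86, 95, 89, 67, 45, 38, 36, 36, 37, 36, 37]
[52, 50, 48, 46, 43, 47, 56, 70, 79, 100, 128, 143, 127, 124, 140, 177, 217, 247, 247, 242, 240, 238, 238, 236, 234, 231, 230, 229, 230, 230, 230, 230, 230, 232, 238, 231, 214, 188, 168, 154, 163, 151, 115, 78, 66, 62, 66, 73, 83, 81, 65, 46, 39, 35, 36, 37, 36, 37]
```

Now everything matches the original clipped picture (offset ≤0.25 px). Next, the knob.

```bash
python3 - <<'E'
from h import *
plan([.5875,-.174,.05],90.9)
E
```

```text
shift [0.0568 0.0927 0.1066] turn [ 0.0007  0.001  -0.0042] t 40.95 F [-0.2  0.7 -0.8] grip 0.085
```

Emit:
step_arm([
  [[0.02, 0.04, 0], [0, 0, 0], 0],
  [[0.045, 0.08, 0.01], [0, 0, 0], 0],
  [[0.057, 0.0925, 0.03], [0, 0, 0], 0],
  [[0.057, 0.0925, 0.03], [0, 0, 0], 0],
  [[0.057, 0.0925, 0.06], [0, 0, 0], 0],
  [[0.057, 0.0925, 0.09], [0, 0, 0], 0],
  [[0.057, 0.0925, 0.1065], [0, 0, 0], 0],
  [[0.057, 0.0925, 0.1065], [0, 0, 0], 0],
])

```text
time: 41.75
eef_pos: [0.5847, -0.1691, 0.0482]
tcp_rot: [-179.7, -0.1, 90.9]
wrist_force: [-0.3, -0.2, 0.9]
grip_width: 0.0426
finger_force: 0.0
```

Emit:
step_arm([
  [[0, 0, 0], [0, 0, 0], 1],
  [[0, 0, 0], [0, 0, 0], 1],
  [[0, 0, 0], [0, 0, 0], 1],
  [[0, 0, 0], [0, 0, 0], 1],
])

```text
time: 42.15
eef_pos: [0.5873, -0.1704, 0.0518]
tcp_rot: [179.9, 0.1, 90.9]
wrist_force: [-4.3, -0.6, 7.2]
grip_width: 0.0147
finger_force: 59.0
```

Emit:
step_arm([
  [[0.015, 0, 0], [0, 0, 0], 1],
  [[0.035, 0, 0], [0, 0, 0], 1],
  [[0.055, 0, 0], [0, 0, 0], 1],
  [[0.075, 0, 0], [0, 0, 0], 1],
  [[0.095, 0, 0], [0, 0, 0], 1],
  [[0.115, 0, 0], [0, 0, 0], 1],
  [[0.13, 0, 0], [0, 0, 0], 1],
  [[0.14, 0, 0], [0, 0, 0], 1],
])

```text
time: 42.95
eef_pos: [0.5859, -0.0308, 0.0518]
tcp_rot: [179.9, 0.2, 90.9]
wrist_force: [-1.3, -7.3, 4.3]
grip_width: 0.0149
finger_force: 59.0
```

Emit:
step_arm([
  [[0.004, 0, 0], [0, 0, 0], 1],
  [[0.008, 0, 0], [0, 0, 0], 1],
  [[0.012, 0, 0], [0, 0, 0], 1],
  [[0.016, 0, 0], [0, 0, 0], 1],
  [[0.019, 0, 0], [0, 0, 0], 1],
  [[0.022, 0, 0], [0, 0, 0], 1],
])

```text
time: 43.55
eef_pos: [0.5857, -0.0103, 0.0519]
tcp_rot: [179.9, 0.2, 90.8]
wrist_force: [-1.2, -9.1, 4.4]
grip_width: 0.0147
finger_force: 59.0
```

Emit:
step_arm([
  [[0.002, 0, 0], [0, 0, 0], 1],
  [[0.004, 0, 0], [0, 0, 0], 1],
  [[0.006, 0, 0], [0, 0, 0], 1],
  [[0.008, 0, 0], [0, 0, 0], 1],
  [[0.008, 0, 0], [0, 0, 0], 1],
])

```text
time: 44.05
eef_pos: [0.5857, -0.0054, 0.0519]
tcp_rot: [179.9, 0.6, 90.7]
wrist_force: [-1.9, -25.8, 2.5]
grip_width: 0.0149
finger_force: 58.7
```

Emit:
step_arm([
  [[0.004, 0, 0], [0, 0, 0], 1],
  [[0.001, 0, 0], [0, 0, 0], 1],
  [[-0.003, 0, 0], [0, 0, 0], 1],
  [[-0.005, 0, 0], [0, 0, 0], 1],
  [[-0.005, 0, 0], [0, 0, 0], 1],
])

```text
time: 44.55
eef_pos: [0.5856, -0.0055, 0.0518]
tcp_rot: [179.9, 0.0, 90.8]
wrist_force: [-0.9, -2.1, 5.7]
grip_width: 0.0147
finger_force: 59.9
```

Emit:
step_arm([
  [[-0.002, 0, 0], [0, 0, 0], 1],
  [[-0.004, 0, 0], [0, 0, 0], 1],
  [[-0.005, 0, 0], [0, 0, 0], 1],
  [[-0.006, 0, 0], [0, 0, 0], 1],
])

```text
time: 44.95
eef_pos: [0.5857, -0.008, 0.0518]
tcp_rot: [179.8, -0.3, 91.0]
wrist_force: [-0.8, 16.6, 7.8]
grip_width: 0.0146
finger_force: 60.2
```

Latched: it holds at 16.6 N with about 2 mm play. Ease back in, release and retreat.

Emit:
step_arm([
  [[0.003, 0, 0], [0, 0, 0], 1],
  [[0.0065, 0, 0], [0, 0, 0], 1],
  [[0.0045, 0, 0], [0, 0, 0], 1],
  [[0.0045, 0, 0], [0, 0, 0], 0],
  [[0.0045, 0, 0], [0, 0, 0], 0],
  [[0.0045, 0, -0.04], [0, 0, 0], 0],
  [[0.0045, 0, -0.09], [0, 0, 0], 0],
  [[-0.04, 0, -0.13], [0, 0, 0], 0],
])

```text
time: 45.75
eef_pos: [0.5859, -0.0412, 0.1768]
tcp_rot: [179.9, -0.0, 91.1]
wrist_force: [0.0, 0.2, -0.4]
grip_width: 0.0425
finger_force: 0.0
```

Emit:
step_arm([
  [[-0.05, -0.04, -0.02], [0, 0, 0], 0],
  [[-0.1, -0.08, -0.04], [0, 0, 0], 0],
  [[-0.12, -0.12, -0.06], [0, 0, 0], 0],
  [[-0.12, -0.16, -0.06], [0, 0, 0], 0],
  [[-0.12, -0.16, -0.06], [0, 0, 0], 0],
  [[-0.12, -0.16, -0.06], [0, 0, 0], 0],
])

```text
time: 46.35
eef_pos: [0.4257, -0.1669, 0.2345]
tcp_rot: [179.9, 0.0, 90.7]
wrist_force: [1.0, 0.4, 0.6]
grip_width: 0.0429
finger_force: 0.0
```

```bash
python3 - <<'E'
from h import *
t=eyes.get_image("top"); s=eyes.get_image("side"); cv2.imwrite("pics/t20.png",t);cv2.imwrite("pics/s20.png",s)
for n,z in(("pin_tool",.012),("vial_0",.115),("tray_knob",.07),("reagent_blue",.06),("reagent_red",.06),("reagent_white",.06)):
  for c in("top","side"):
    for g in eyes.outline_of(n,c)[:4]:
      if g["score"]>.4: print(n,c,round(g["score"],2),np.round(g["centre"],1),np.round(onz(c,g["centre"],z),3),g["region"].sum())
      if n=="pin_tool" and g["score"]>.4: p=np.argwhere(g["region"]); print(p.min(0),p.max(0))
d=cv2.imread("pics/top0.png"); 
print("panel diff", np.abs(d[190:225,300:330].astype(int)-t[190:225,300:330]).mean(), "reagents", np.abs(d[150:175,280:335].astype(int)-t[150:175,280:335]).mean())
f=lambda i,a,b,c,e,w,h:cv2.resize(i[a:b,c:e],(w,h),interpolation=cv2.INTER_CUBIC)
cv2.imwrite("pics/fin.png",np.vstack([f(t,150,290,150,490,800,330),np.hstack([f(s,270,380,290,390,240,264),f(s,120,260,220,420,377,264),np.zeros((264,183,3),np.uint8)])]))
o=observe();print(o["eef_pos"],o["time"])
E
```

```text
pin_tool top 0.75 [201.6 253.6] [0.435 0.348 0.012] 140
[250 187] [256 226]
pin_tool top 0.44 [290.  155.8] [0.763 0.073 0.012] 157
[152 285] [166 297]
pin_tool side 0.53 [349.1 319.1] [0.438 0.355 0.012] 335
[286 340] [335 360]
vial_0 side 0.57 [277.1 199.8] [0.667 0.108 0.115] 343
tray_knob top 0.41 [314.1 206.2] [ 0.586 -0.011  0.07 ] 23
reagent_blue top 0.44 [265.2 262.2] [0.411 0.137 0.06 ] 162
reagent_blue side 0.76 [374.8 251. ] [0.411 0.18  0.06 ] 473
reagent_red top 0.74 [287.2 157.6] [0.744 0.078 0.06 ] 118
reagent_red side 0.52 [254.5 211.5] [0.735 0.091 0.06 ] 248
reagent_white top 0.5 [321.5 166.2] [ 0.718 -0.032  0.06 ] 157
reagent_white side 0.88 [276.9 196.8] [0.703 0.001 0.06 ] 275
reagent_white side 0.49 [288.2 170. ] [ 0.722 -0.169  0.06 ] 407
panel diff 1.921904761904762 reagents 1.675151515151515
[ 0.42712179 -0.16608698  0.23352419] 47.05
```

View pics/fin.png

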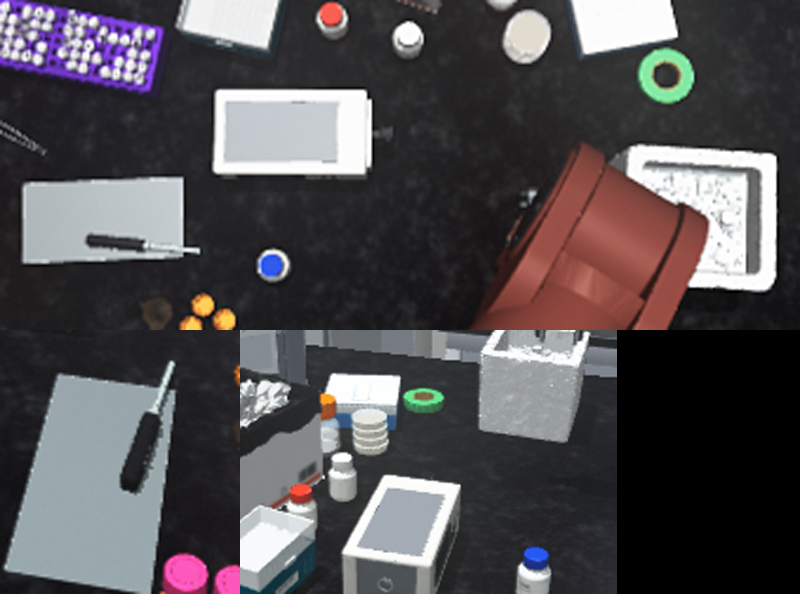

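The tray is home, the bottles are standing, and the pin tool's handle lies on the mat (top view about (200,252), roughly 32 mm off the mat's middle line). Each vial was seen in the ice box as it was placed. Handing in.

```bash
python3 -c "
from plant import close_job
print(close_job())"
```

```text
the job is handed in; nothing more can be done
None
```

The job is handed in, all steps done, at about 47 s on the robot's clock: three vials (one pocket was empty) on the ice, keeper re-clipped at the second try, tray home and holding against a 16.6 N pull, pin tool lying on its mat (it was knocked a few centimetres aside but stayed on), all reagent bottles standing; no verdict was returned.

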